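Counterweight disc held heavy side down

ROBOT

A 7-joint arm with a two-finger parallel gripper is mounted at the origin on the work surface. World frame = base frame: x ahead of the robot, y to its left, z up, the work surface at z = 0. Lengths are in m, angles in rad, forces in N, time in s.
With the tool pointing down it reaches from about 0.425 to 0.875 m from the base axis. Payload 8.4 kg.
Tool frame: the origin (TCP) lies midway between the tips of the shut fingers; the grasp point (between the pads) lies 19 mm behind it (arm.tcp_to_grasp is the distance from the TCP to the grasp point, in m); y points along the fingers, z is the direction in which the jaws open and shut, and the axes are right-handed (so a half turn about y gives the same grasp; the last joint's range is limited). The gripper opens to 87 mm and grips with 3 to 60 N. Pads are 19 mm wide; open, the fingers measure 117 mm over their backs; the gripper's body (75 mm by 190 mm) begins 51 mm behind the grasp point.
Start: joints at [-1.25, 0.333, 0.04, 1.465, -0.013, 1.343, -0.059], TCP at [0.265, 0.594, 0.223] pointing down, gripper open.
Joint ranges: [-2.58, 2.58], [-0.38, 2.09], [-1.3, 1.39], [0.25, 2.4], [-1.5, 4.64], [0.08, 2.09], [-2.65, 2.65]. Speed limits (rad/s): [2.22, 2.22, 2.79, 2.79, 3.14, 3.14, 3.14].

INTERFACE

Orientations are given as [roll, pitch, yaw] about the fixed x, y, z axes, in that order (R = Rz(yaw) Ry(pitch) Rx(roll)).
In Python, from workcell import arm, eyes gives the robot as it stands.
- The arm moves only by the tool drive_tool, never from a script. Its arguments are lists of equal length, an entry for each row: "jaw": the gripper's target within -1 to 1 (shut at 1, half-way at 0, fully open at -1); "slide": the shift along the tool's x, y, z scaled (see below), a list of three; "rotation": the turn, a rotation vector about the tool's x, y, z scaled (see below), a list of three. A call has 1 to 5 rows; each row shifts and turns the commanded pose from where the row before left it, along the tool's axes as they then stand; what a row does not reach is not made up. The controller multiplies each number of a shift by 40 mm and each number of a turn by 0.08 rad. A row lasts 1/10 s, in which the tool goes at most 50 mm and 8.59 degrees, less where a joint would pass 70% of its speed; a pose out of reach is approached as far as the arm can. A call with a number of a shift or a turn outside -1 to 1 is refused whole. A call with a gripper value outside its range is refused whole. The fingers move at their own pace and stop on an object; the grip force is fixed at half the most. Time passes only in rows, so rows that do not move let the fingers close. It gives the time, the measured TCP pose, the force and the opening at its end, in the units of the state.
- arm.get_obs(): the state, without advancing time (a new reading comes with each control period).
- eyes.grab_frame(name): name is "scene" or "side" or "wrist"; returns the picture (480x640x3 uint8, blue, green, red); there is no depth.
- eyes.camera_info(name): a dict with "mtx" (3x3 intrinsics, pixels), "world_from_camera" (4x4, takes a point from camera to world coordinates); the wrist camera has in their place "mount" (4x4, takes a point from camera to tool coordinates, whose origin is the TCP and whose axes are the tool frame's). Camera axes: x right, y down, z forward; pixel columns grow to the right and rows downward; lengths in m; the calibration is good to about 2 mm. A picture is of the moment at which its call begins: read the wrist's pose just before it. camera_info takes no time and is no camera call.
- arm.sign_off(): hands the job in, once; it reports no verdict.
The state is a dict: "t": time; "joint_positions": joint angles; "dq": joint speeds; "tau": joint torques, N m; "tool_pos": TCP position; "orientation": TCP orientation; "ft_force": force on the tool from outside, world axes, zero at the start; "wrist_torque": the same for the moment, N m; "finger_gap": opening from 0.0 (shut) to 1.0 (fully open).
Only numpy, scipy, OpenCV 4.12 (cv2) and the standard library are available. Lean on these libraries where they do the work, as an engineer would, in place of code of your own. Each camera call takes 0.05 s, during which the arm holds its last target. There are 200 camera calls.

TASK

Slide the orange guard fully back, over the bearing block, to uncover the steel disc on the bearing stand. Then turn the disc by hand to feel which side of it is heavy (it looks the same all round but for a paint stripe, which means nothing, and its stiff bearing keeps it wherever it is left) and bring the heavy side straight down, within about ten degrees. Finish while still gripping the disc there, holding it still; leave the guard back and the other things on the bench alone.

Things in the scene. Friction and masses are not known exactly. Their poses are not given: they have to be found in the camera images.
- stand: Fixed bearing stand, steel base 300 x 270 mm, 12 mm thick. Origin: on the bench, straight under the disc's middle. x: level, along the axle, away from the robot, out of the disc's front face; y: level, in the disc's plane; z up. Axle 105 mm above the bench. Cream bearing block behind the disc: x -103 to -67 mm, y within 36 mm, up to z = 139 mm. Guard rails at y = +-115 mm, up to z = 28 mm.
- guard (a joint): Travel of the orange guard along its rails, m: 0 = forward, over the disc (it starts within 30 mm of that); 0.130 = fully back, at the stop, in the stand's -x direction, towards the robot, over the bearing block. About 2.5 N of friction plus 8 N per m/s; it stays where it is left.
- guard_handle (a point): Centre of the guard's black bar handle: 80 mm along the stand's y, 14 mm thick along x, 16 mm tall, 236 mm above the bench, 24 mm gap under it. The guard is a bridge 70 mm long (stand's x), 246 mm wide, top face 204 mm above the bench, sides at y = +-120 mm; handle at its middle, right above the disc when the guard is at 0.
- disc: Steel disc, 160 mm diameter, 24 mm thick, flat faces (front: ring of small dark dots, 60 mm boss, 6 mm high), on a level axle, no stops. Origin: its centre, on the axle; x: the axle, as the stand's x; z: towards the yellow stripe. With the guard back the rim stands free above the bearing block and can be pinched from above across the 24 mm.
- axle (a point): Centre of the disc on the stand's axle. The bearing drags on the disc with a steady 0.54 N m either way, so it never turns by itself. A hidden insert (0.85 to 1.0 kg, 50 mm off the axle) makes one side heavy: up to 0.42 to 0.49 N m, when that side is level with the axle. Turning is easier while the heavy side goes down, harder while it goes up. It starts at least 45 degrees from straight down.
- mark (a point): Point on the yellow stripe on the disc's front face, 70 mm from the axle: shows how far the disc is turned. An arbitrary reference: the heavy side, fixed in the disc, cannot be seen and bears no relation to it.
- wrench: Bystander: steel combination wrench, 190 mm long, lying beside the stand. To be left alone.
- driver: Bystander: screwdriver, 200 mm long, lying beside the stand. To be left alone.
- can: Bystander: green can, 66 mm across, 100 mm tall, standing beside the stand. To be left alone.
- collar: Bystander: steel shaft collar, 56 mm across, 18 mm tall, beside the stand. To be left alone.

How it is judged:
On the way, in this order (a step that is already met when the one before it is completed fails the run):
1. the guard has been slid fully back, before the heavy side is brought down (value of joint guard above 0.118 m), for 0.2 s.
2. the disc is gripped with its heavy side down (contact force between the fingers and disc above 5 N and z of heavy_c0 in the frame of stand below 0.105 m and y of heavy_c0 in the frame of stand between -0.012 and 0.012 m), for 0.2 s.
At the end, for the whole second after the job is handed in: The guard is back (over 115 of its 130 mm), the fingers still grip the disc (over 5 N), the disc is still, and the hidden heavy side points straight down within 13.9 degrees (its centre within 12 mm to the side of the axle, and below it) (all of step 2 and value of joint guard above 0.115 m and angular speed of disc below 0.1 rad/s); the arm keeps its last pose, push and grip.
It fails at once if a bystander is moved more than 30 mm or the can tipped over (distance of any of wrench, driver, can, collar, mallet_c0, tray_c0, block_c0 from where it was at the start of the episode above 0.03 m or angle between can's own z axis and vertical above 0.6 rad).
It also fails if it takes over 72 s, if anything falls off the work surface, if the arm or the gripper's body presses on something with over 40 N, if the wrist force passes 120 N, or if a joint passes its speed limit or range.

## Working session

There is one attempt and no reset: what is moved stays moved. The work goes in short steps, Python scripts to look and compute and a tool call to move; the robot and the scene stay as the last step left them, time stands still between calls to the robot, and variables do not carry over. Pictures are saved under pics/ and viewed, about 8 in all and at most 12, crops included, and the job is handed in when it is done.

Besides the shell and the picture viewer there is one more tool, called after "Emit:" as name(argument=value, ...) on one line, values as JSON. drive_tool: Moves the arm, as the interface text tells. Shifts and turns lie within -1 to 1; 1 stands for 40 mm of shift or 0.08 rad of turn. Its arguments: {"type":"object","properties":{"jaw":{"type":"array"},"slide":{"type":"array"},"rotation":{"type":"array"}},"required":["jaw","slide","rotation"]}

```bash
mkdir -p pics
python3 - <<'E'
from workcell import arm, eyes
import cv2,numpy as np
print(arm.get_obs())
for n in("scene","side"):
    cv2.imwrite(f"pics/{n}0.png",eyes.grab_frame(n)); c=eyes.camera_info(n); print(n,np.round(c["mtx"],1).tolist(),np.round(c["world_from_camera"],4).tolist())
print(eyes.camera_info("wrist"))
E
```

```text
{'t': 0.0, 'joint_positions': array([-1.25023041,  0.33391358,  0.03984553,  1.46627065, -0.01340098,
        1.3433087 , -0.05846942]), 'dq': array([ 0.00010083,  0.00108507,  0.00054065, -0.00058986,  0.00091027,
        0.0018307 , -0.00146548]), 'tau': array([ 6.60929600e-04, -6.56337047e+01,  1.33547869e+00, -4.03818977e+01,
       -5.97895053e-02,  4.42248525e-02,  1.49070429e-04]), 'tool_pos': array([0.264723  , 0.59313185, 0.22165747]), 'orientation': array([-1.57242783e+00, -1.00775421e-04, -4.19725971e-01]), 'ft_force': array([-0.86766841, -0.72637298, -0.39390261]), 'wrist_torque': array([ 0.03079498, -0.01482633,  0.05483957]), 'finger_gap': 0.9964300177370493}
scene [[461.6, 0.0, 316.7], [0.0, 461.6, 234.7], [0.0, 0.0, 1.0]] [[0.0516, 0.8294, -0.5563, 1.0938], [0.9986, -0.0483, 0.0206, -0.007], [-0.0098, -0.5566, -0.8307, 0.8991], [0.0, 0.0, 0.0, 1.0]]
side [[625.1, 0.0, 317.6], [0.0, 625.1, 243.0], [0.0, 0.0, 1.0]] [[0.8866, 0.2592, -0.3832, 0.9981], [0.4621, -0.5354, 0.707, -0.7257], [-0.0219, -0.8038, -0.5944, 0.7831], [0.0, 0.0, 0.0, 1.0]]
{'mtx': array([[418.29422323,   0.        , 314.47309357],
       [  0.        , 418.29422323, 243.84480771],
       [  0.        ,   0.        ,   1.        ]]), 'mount': array([[ 1.71483227e-03,  9.62004848e-01,  2.73026981e-01,
        -7.55936065e-02],
       [ 7.86134770e-04, -2.73028595e-01,  9.62005597e-01,
        -1.61437503e-01],
       [ 9.99998221e-01, -1.43504224e-03, -1.22446371e-03,
        -3.71550777e-04],
       [ 0.00000000e+00,  0.00000000e+00,  0.00000000e+00,
         1.00000000e+00]])}
```

View pics/scene0.png

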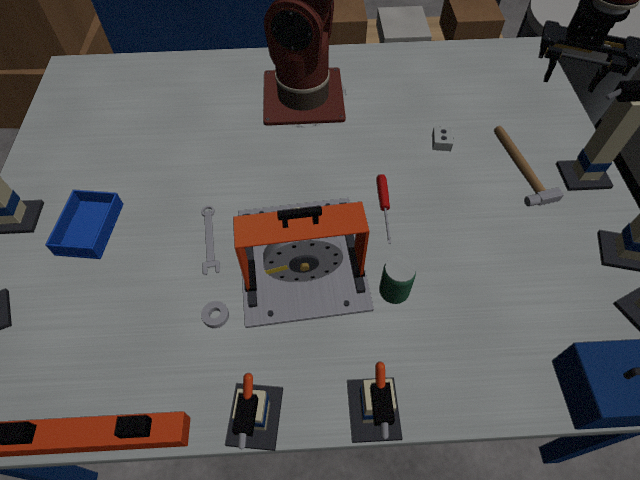

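View pics/side0.png

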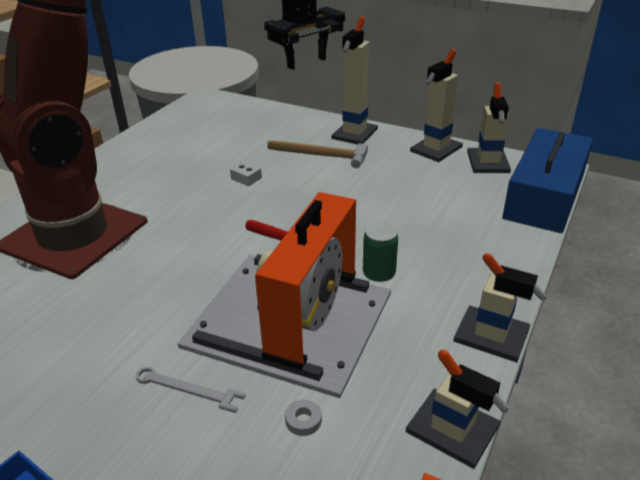

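The scene view shows the guard forward with its handle near (299,216), and the base front corners near (245,326) and (372,311). The side view shows the handle near (311,222). I'll enlarge both for exact pixels.

Run:
```python
import cv2,numpy as np
a=cv2.imread("pics/scene0.png")[185:335,220:420]; b=cv2.imread("pics/side0.png")[180:400,170:400]
a=cv2.resize(a,(800,600),interpolation=cv2.INTER_CUBIC)
cv2.imwrite("pics/c1.png",a)
```

```text
(no output)
```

View pics/c1.png

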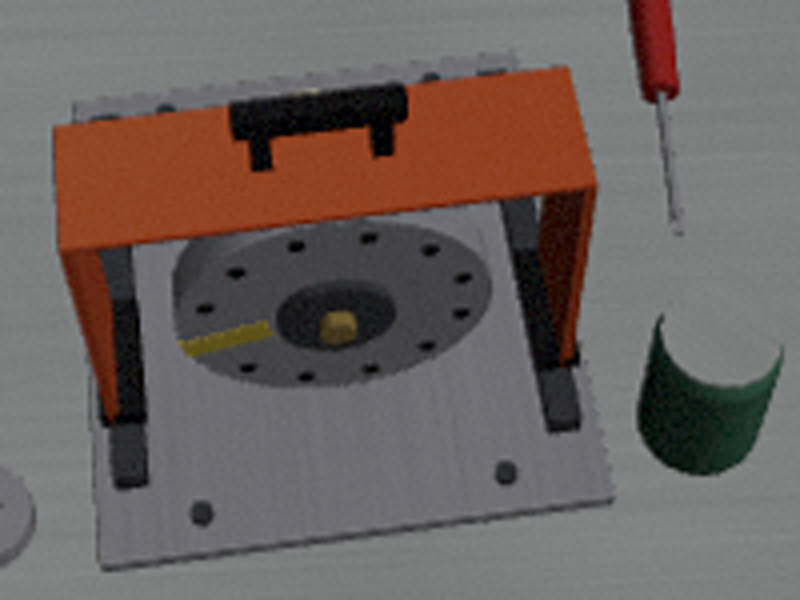

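```bash
cat > h.py <<'E'
import numpy as np
from workcell import arm,eyes
def ray(n,uv):
    c=eyes.camera_info(n);T=np.array(c["world_from_camera"]);d=T[:3,:3]@np.linalg.solve(c["mtx"],[*uv,1.]);return T[:3,3],d
def onz(n,uv,z):
    o,d=ray(n,uv);return o+d*(z-o[2])/d[2]
def proj(n,p):
    c=eyes.camera_info(n);q=np.linalg.inv(c["world_from_camera"])@[*p,1.];q=np.array(c["mtx"])@q[:3];return q[:2]/q[2]
E
python3 - <<'E'
from h import *
f=lambda p,z:onz("scene",(220+(p[0]+.5)/4-.5,185+(p[1]+.5)/4-.5),z)
B=np.array([f(p,.012) for p in[(101,566),(613,500),(515,52),(73,103)]])
G=np.array([f(p,.204) for p in[(62,250),(597,185),(569,67),(54,128)]])
for n,X in(("base",B),("guard",G)):
    print(n,X.round(3).tolist(),X.mean(0).round(4)); print(np.linalg.norm(X-np.roll(X,-1,0),axis=1).round(3))
    e=X[1]-X[0];g=X[2]-X[3];print(np.degrees(np.arctan2(-e[0],e[1])),np.degrees(np.arctan2(-g[0],g[1])))
    e=X[0]-X[3];g=X[1]-X[2];print(np.degrees(np.arctan2(e[1],e[0])),np.degrees(np.arctan2(g[1],g[0])))
print("nut",f((338,322),.105))
c=G.mean(0)
for z in(.228,.236,.244):print(proj("side",[c[0],c[1],z]),proj("scene",[c[0],c[1],z]))
E
```

```text
base [[0.716, -0.143, 0.012], [0.694, 0.122, 0.012], [0.395, 0.098, 0.012], [0.418, -0.17, 0.012]] [ 0.556  -0.0233  0.012 ]
[0.266 0.3   0.269 0.299]
4.69206707945172 4.917022920922524
5.214650699740488 4.643212466242677
guard [[0.646, -0.136, 0.204], [0.625, 0.106, 0.204], [0.557, 0.1, 0.204], [0.579, -0.143, 0.204]] [ 0.6019 -0.0185  0.204 ]
[0.243 0.069 0.244 0.068]
4.967646650009231 5.075641342088337
5.7936096734315825 4.6050842842481465
nut [ 0.63307388 -0.01584504  0.105     ]
[309.75839205 220.66760083] [299.82814289 215.90148546]
[309.60804014 216.44445634] [299.64856061 213.25623842]
[309.4562175  212.18000157] [299.46605894 210.56798883]
```

```bash
cat >> h.py <<'E'
from scipy.spatial.transform import Rotation as Ro, Slerp
YAW=-1.5708+np.radians(4.9)
def toolR(phi=0.,yaw=YAW): return Ro.from_euler('xyz',[-np.pi/2,0,yaw])*Ro.from_rotvec([0,0,phi])
def cur():
    o=arm.get_obs();return np.array(o["tool_pos"]),Ro.from_euler('xyz',o["orientation"])
def plan(p1,R1,n,start=None):
    p0,R0=start or cur(); p1=np.array(p1)
    S=Slerp([0,1],Ro.concatenate([R0,R1])); 
    rv=((R0.inv()*R1).as_rotvec()/n/.08).round(2); P=p0;R=R0;rows=[]
    for i in range(n):
        d=R.inv().apply((p1-P)/(n-i))/.04; d=d.round(2); rows.append(d.tolist()); P=P+R.apply(d*.04); R=R*Ro.from_rotvec(rv*.08)
    print("rot",rv.tolist(),"end",P.round(4),"residual rot",(R.inv()*R1).as_rotvec().round(4))
    for i in range(0,n,5):print(rows[i:i+5])
    return P,R
E
python3 - <<'E'
from h import *
s=plan([.60,-.0185,.30],toolR(),20)
for uv,z in(((396,270),.1),((398,298),0),((383,180),.02),((389,240),.01)):print(onz("scene",uv,z).round(3))
E
```

```text
rot [0.0, 0.67, 0.0] end [ 0.5999 -0.0184  0.3   ] residual rot [ 0.0006 -0.0066  0.0014]
[[0.69, -0.1, -0.53], [0.72, -0.1, -0.49], [0.75, -0.1, -0.45], [0.77, -0.1, -0.41], [0.79, -0.1, -0.37]]
[[0.81, -0.1, -0.32], [0.83, -0.1, -0.28], [0.84, -0.1, -0.24], [0.85, -0.09, -0.19], [0.86, -0.1, -0.14]]
[[0.87, -0.09, -0.1], [0.87, -0.1, -0.05], [0.87, -0.09, -0.01], [0.87, -0.1, 0.04], [0.87, -0.09, 0.09]]
[[0.86, -0.1, 0.13], [0.85, -0.09, 0.18], [0.84, -0.1, 0.23], [0.83, -0.09, 0.27], [0.81, -0.1, 0.31]]
[0.652 0.165 0.1  ]
[0.665 0.181 0.   ]
[0.351 0.188 0.02 ]
[0.523 0.18  0.01 ]
```

Emit:
drive_tool(jaw=[-1,-1,-1,-1,-1], slide=[[0.69,-0.1,-0.53],[0.72,-0.1,-0.49],[0.75,-0.1,-0.45],[0.77,-0.1,-0.41],[0.79,-0.1,-0.37]], rotation=[[0,0.67,0],[0,0.67,0],[0,0.67,0],[0,0.67,0],[0,0.67,0]])

```text
t: 0.6
tool_pos: [0.3489, 0.4389, 0.2423]
orientation: [-1.571, -0.0, -0.69]
ft_force: [-0.3, -0.4, 0.2]
finger_gap: 0.999
```

Emit:
drive_tool(jaw=[-1,-1,-1,-1,-1], slide=[[0.81,-0.1,-0.32],[0.83,-0.1,-0.28],[0.84,-0.1,-0.24],[0.85,-0.09,-0.19],[0.86,-0.1,-0.14]], rotation=[[0,0.67,0],[0,0.67,0],[0,0.67,0],[0,0.67,0],[0,0.67,0]])

```text
t: 1.1
tool_pos: [0.433, 0.2861, 0.262]
orientation: [-1.571, 0.0, -0.958]
ft_force: [0.3, 0.4, 0.8]
finger_gap: 1.003
```

Emit:
drive_tool(jaw=[-1,-1,-1,-1,-1], slide=[[0.87,-0.09,-0.1],[0.87,-0.1,-0.05],[0.87,-0.09,-0.01],[0.87,-0.1,0.04],[0.87,-0.09,0.09]], rotation=[[0,0.67,0],[0,0.67,0],[0,0.67,0],[0,0.67,0],[0,0.67,0]])

```text
t: 1.6
tool_pos: [0.5168, 0.1332, 0.281]
orientation: [-1.571, 0.0, -1.226]
ft_force: [0.3, 0.8, 0.5]
finger_gap: 1.001
```

Emit:
drive_tool(jaw=[-0.5,-0.5,-0.5,-0.5,-0.5], slide=[[0.86,-0.1,0.13],[0.85,-0.09,0.18],[0.84,-0.1,0.23],[0.83,-0.09,0.27],[0.81,-0.1,0.31]], rotation=[[0,0.67,0],[0,0.67,0],[0,0.67,0],[0,0.67,0],[0,0.67,0]])

```text
t: 2.1
tool_pos: [0.6004, -0.0193, 0.3]
orientation: [-1.571, 0.0, -1.494]
ft_force: [0.8, -0.5, -0.8]
finger_gap: 0.761
```

Emit:
drive_tool(jaw=[-0.5], slide=[[0,0,0]], rotation=[[0,0,0]])

```text
t: 2.2
tool_pos: [0.601, -0.0237, 0.3002]
orientation: [-1.571, -0.003, -1.5]
ft_force: [-1.0, 0.6, 0.3]
finger_gap: 0.748
```

Run:
```python
from h import *
import cv2
o=arm.get_obs();print(o)
cv2.imwrite("pics/w1.png",eyes.grab_frame("wrist"))
plan([.602,-.0185,.217],toolR(),5)
```

```text
{'t': 2.2, 'joint_positions': array([-0.55408274,  0.22556636,  0.62928468,  1.49335931, -0.12988162,
        1.46506806,  0.14718079]), 'dq': array([-0.03983124, -0.02687466, -0.06015314,  0.03585612,  0.00065329,
        0.00466177, -0.02009307]), 'tau': array([-3.51763749e-01, -4.71054733e+01,  5.38883105e+00, -4.14152884e+01,
       -5.44689652e-01,  2.32736953e-02,  3.18443980e-01]), 'tool_pos': array([ 0.60098097, -0.02367216,  0.30021807]), 'orientation': array([-1.5705628 , -0.00292584, -1.50035969]), 'ft_force': array([-0.95302186,  0.60568002,  0.27762342]), 'wrist_torque': array([-0.07038531,  0.04275988, -0.00621103]), 'finger_gap': 0.7477269093478842}
rot [0.0, -0.03, 0.0] end [ 0.6022 -0.0185  0.2171] residual rot [0.0005 0.0008 0.0015]
[[-0.01, 0.41, 0.01], [-0.01, 0.42, 0.01], [-0.01, 0.41, 0.01], [-0.02, 0.42, 0.01], [-0.01, 0.41, 0.01]]
```

View pics/w1.png

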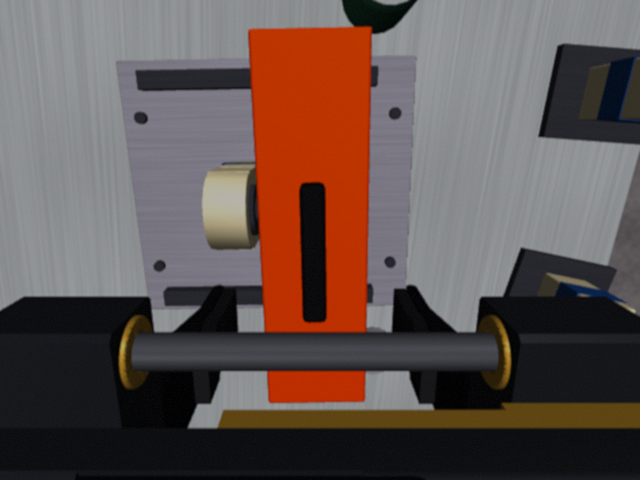

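The wrist view shows the handle (313,250) centred between the fingers, the block to the left (robot side) and the can at the top, so I'll descend and grip.

Emit:
drive_tool(jaw=[-0.5,-0.5,-0.5,-0.5,-0.5], slide=[[0,0.42,0.01],[0,0.42,0.01],[0,0.42,0.01],[0,0.42,0.01],[0,0.4,0.01]], rotation=[[0,0,0],[0,0,0],[0,0,0],[0,0,0],[0,0,0]])

```text
t: 2.75
tool_pos: [0.6015, -0.0165, 0.2158]
orientation: [-1.572, 0.001, -1.49]
ft_force: [-0.2, 0.7, 0.2]
finger_gap: 0.751
```

Emit:
drive_tool(jaw=[1,1,1,1,1], slide=[[0,0,0],[0,0,0],[0,0,0],[0,0,0],[0,0,0]], rotation=[[0,0,0],[0,0,0],[0,0,0],[0,0,0],[0,0,0]])

```text
t: 3.25
tool_pos: [0.6023, -0.0179, 0.2176]
orientation: [-1.57, 0.0, -1.492]
ft_force: [-0.8, -1.2, 0.0]
finger_gap: 0.379
```

Emit:
drive_tool(jaw=[1,1,1,1,1], slide=[[0,0,0],[0,0,0],[0,0,0],[0,0,0],[0,0,0]], rotation=[[0,0,0],[0,0,0],[0,0,0],[0,0,0],[0,0,0]])

```text
t: 3.75
tool_pos: [0.6019, -0.018, 0.2171]
orientation: [-1.571, 0.0, -1.492]
ft_force: [-2.2, 0.6, 1.3]
finger_gap: 0.157
```

Emit:
drive_tool(jaw=[1,1,1,1,1], slide=[[0,0,-0.1],[0,0,-0.3],[0,0,-0.3],[0,0,-0.3],[0,0,-0.3]], rotation=[[0,0,0],[0,0,0],[0,0,0],[0,0,0],[0,0,0]])

```text
t: 4.25
tool_pos: [0.5493, -0.0226, 0.217]
orientation: [-1.57, -0.0, -1.492]
ft_force: [3.7, -2.0, -0.6]
finger_gap: 0.155
```

Emit:
drive_tool(jaw=[1,1,1,1,1], slide=[[0,0,-0.3],[0,0,-0.3],[0,0,-0.2],[0,0,-0.15],[0,0,-0.15]], rotation=[[0,0,0],[0,0,0],[0,0,0],[0,0,0],[0,0,0]])

```text
t: 4.75
tool_pos: [0.5056, -0.0264, 0.217]
orientation: [-1.571, -0.001, -1.492]
ft_force: [2.2, -6.1, -1.7]
finger_gap: 0.158
```

Emit:
drive_tool(jaw=[1,1,1], slide=[[0,0,-0.15],[0,0,-0.15],[0,0,-0.15]], rotation=[[0,0,0],[0,0,0],[0,0,0]])

```text
t: 5.05
tool_pos: [0.4879, -0.0279, 0.217]
orientation: [-1.571, -0.001, -1.493]
ft_force: [3.1, -5.2, -0.8]
finger_gap: 0.161
```

Emit:
drive_tool(jaw=[1,1,1], slide=[[-0.02,0,-0.12],[-0.02,0,-0.12],[0,0,-0.12]], rotation=[[0,0,0],[0,0,0],[0,0,0]])

```text
t: 5.35
tool_pos: [0.4827, -0.0278, 0.2178]
orientation: [-1.549, -0.005, -1.493]
ft_force: [62.4, -8.4, -45.6]
finger_gap: 0.192
```

Emit:
drive_tool(jaw=[1,1], slide=[[0,0,-0.1],[0,0,-0.1]], rotation=[[0,0,0],[0,0,0]])

```text
t: 5.55
tool_pos: [0.475, -0.0284, 0.2176]
orientation: [-1.55, -0.005, -1.493]
ft_force: [61.9, -6.9, -42.4]
finger_gap: 0.374
```

Emit:
drive_tool(jaw=[0.3,-0.5,-0.5,-0.5,-0.5], slide=[[0,0,0.25],[0,0,0.1],[0,0,0],[0,0,0],[0,0,0]], rotation=[[0,0,0],[0,0,0],[0,0,0],[0,0,0],[0,0,0]])

```text
t: 6.05
tool_pos: [0.4793, -0.0259, 0.2169]
orientation: [-1.571, 0.0, -1.492]
ft_force: [-0.4, 0.1, -0.3]
finger_gap: 0.631
```

Run:
```python
from h import *
import cv2
print(arm.get_obs())
a=eyes.grab_frame("scene")[165:345,210:450]
cv2.imwrite("pics/s2.png",cv2.resize(a,(800,600),interpolation=cv2.INTER_CUBIC))
plan([.49,-.0277,.30],toolR(),4)
```

```text
{'t': 6.05, 'joint_positions': array([-0.63130979, -0.0401709 ,  0.58511662,  1.89579135,  0.02277045,
        1.28003706,  0.02598435]), 'dq': array([ 0.00033199,  0.00053724,  0.00088065, -0.00314711, -0.0004843 ,
       -0.00197665, -0.00025706]), 'tau': array([-5.78207918e-02, -2.86281413e+01, -9.96791795e-01, -3.97062993e+01,
       -6.48144144e-02,  5.61055541e-02, -5.64167349e-03]), 'tool_pos': array([ 0.47927849, -0.02587084,  0.21688124]), 'orientation': array([-1.57145453e+00,  3.89172616e-04, -1.49170378e+00]), 'ft_force': array([-0.43134786,  0.1010881 , -0.29975496]), 'wrist_torque': array([-0.13177032,  0.03599165,  0.05222437]), 'finger_gap': 0.6309970952392422}
rot [0.0, -0.02, -0.0] end [ 0.4901 -0.0279  0.3001] residual rot [ 0.0004 -0.     -0.0004]
[[0.02, -0.52, 0.06], [0.02, -0.52, 0.07], [0.01, -0.52, 0.06], [0.02, -0.52, 0.07]]
```

View pics/s2.png

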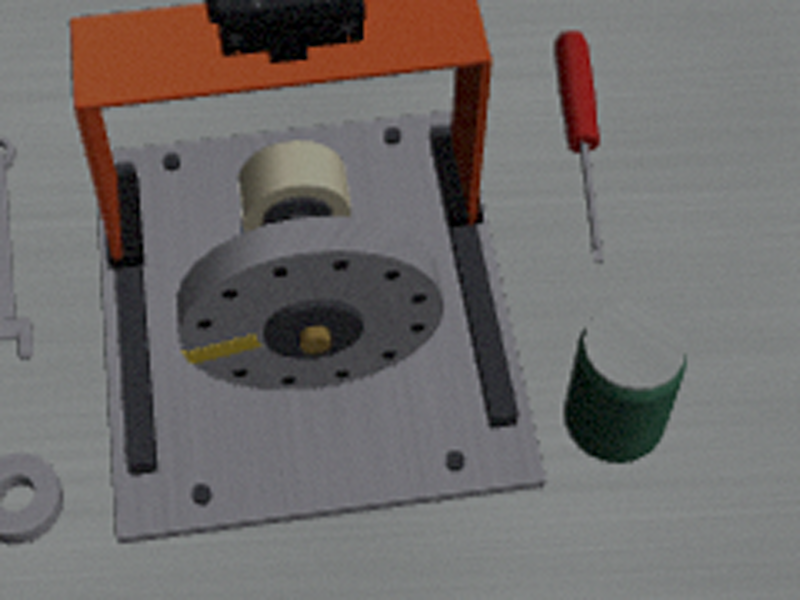

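Run:
```python
from h import *
from scipy.optimize import least_squares as ls
k=240/800
px=lambda p:np.array([210+(p[0]+.5)*k-.5,165+(p[1]+.5)*k-.5])
g=np.array([onz("scene",px(p),.204) for p in[(77,107),(490,62)]]);print("guard front edge mid",g.mean(0),g)
D=np.array([px(p) for p in[(341,265),(393,275),(419,298),(418,328),(390,355),(343,374),(289,380),(240,373),(204,324),(230,294),(280,272)]])
a=np.radians(4.9);X=np.array([np.cos(a),np.sin(a),0]);Y=np.array([-np.sin(a),np.cos(a),0]);Z=np.array([0,0,1.])
def res(v):
    c=np.array([v[0],v[1],.105])+.012*X
    return np.concatenate([proj("scene",c+v[2]*(np.cos(t)*Y+np.sin(t)*Z))-d for t,d in zip(v[3:],D)])
s=ls(res,[.613,-.0175,.065]+[np.arctan2(350-p[1],p[0]-310) for p in[(341,265),(393,275),(419,298),(418,328),(390,355),(343,374),(289,380),(240,373),(204,324),(230,294),(280,272)]])
print(s.x[:3],np.degrees(s.x[3:]).round(1),abs(s.fun).max())
C=np.array([s.x[0],s.x[1],.105])
for p in[(186,355),(258,341)]:
    o,d=ray("scene",px(p));n=C+.012*X;q=o+d*((n-o)@X)/(d@X)-C;print("mark y,z",q@Y,q@Z,np.degrees(np.arctan2(q@Z,q@Y)))
```

```text
guard front edge mid [ 0.52145944 -0.02580361  0.204     ] [[ 0.53114841 -0.14627314  0.204     ]
 [ 0.51177046  0.09466592  0.204     ]]
[ 0.6148821  -0.01764124  0.06610023] [  74.3   43.9   15.2  -15.6  -45.1  -75.3 -105.4 -135.7  164.5  134.4
  104.6] 0.1601156257940488
mark y,z -0.07776691390652932 -0.015660879603997993 -168.6139342760318
mark y,z -0.033787451300257905 -0.009658566428078622 -164.04675149047065
```

The guard is back (about 129 mm), the disc centre is at (0.615,-0.018), and the stripe is at about -167°. Next I'll lift, move forward and stop above the rim.

Emit:
drive_tool(jaw=[-0.5,-0.5,-0.5,-0.5], slide=[[0,-0.52,0.06],[0,-0.52,0.06],[0,-0.52,0.06],[0,-0.52,0.06]], rotation=[[0,-0.02,0],[0,-0.02,0],[0,-0.02,0],[0,-0.02,0]])

```text
t: 6.5
tool_pos: [0.4892, -0.0252, 0.3011]
orientation: [-1.571, 0.0, -1.485]
ft_force: [-0.2, 0.1, 0.5]
finger_gap: 0.743
```

Emit:
drive_tool(jaw=[-0.5,-0.5,-0.5,-0.5,-0.5], slide=[[0,0,0.64],[0,0,0.64],[0,0,0.64],[0,0,0.64],[0,0,0.64]], rotation=[[0,0,0],[0,0,0],[0,0,0],[0,0,0],[0,0,0]])

```text
t: 7.0
tool_pos: [0.6178, -0.0139, 0.3001]
orientation: [-1.571, 0.0, -1.485]
ft_force: [-0.9, 0.4, 0.3]
finger_gap: 0.752
```

Run:
```python
from h import *
print(arm.get_obs()['tool_pos'])
plan([.6149,-.0176,.152],toolR(),6)
```

```text
[ 0.61778898 -0.01390874  0.30005382]
rot [0.0, 0.0, -0.0] end [ 0.6149 -0.0177  0.1521] residual rot [ 0.0003  0.0003 -0.0003]
[[0.01, 0.62, -0.01], [0.02, 0.62, -0.01], [0.01, 0.62, -0.01], [0.02, 0.61, -0.02], [0.01, 0.62, -0.01]]
[[0.02, 0.61, -0.02]]
```

Emit:
drive_tool(jaw=[-0.5,-0.5,-0.5,-0.5,-0.5], slide=[[0.02,0.6,-0.01],[0.02,0.6,-0.01],[0.02,0.6,-0.01],[0.02,0.6,-0.01],[0.01,0.6,-0.01]], rotation=[[0,0,0],[0,0,0],[0,0,0],[0,0,0],[0,0,0]])

```text
t: 7.5
tool_pos: [0.615, -0.018, 0.1792]
orientation: [-1.571, 0.0, -1.485]
ft_force: [0.9, 0.7, -0.2]
finger_gap: 0.751
```

Emit:
drive_tool(jaw=[-0.5,-0.5], slide=[[0,0.6,-0.01],[0,0,0]], rotation=[[0,0,0],[0,0,0]])

```text
t: 7.7
tool_pos: [0.6126, -0.0178, 0.1531]
orientation: [-1.576, 0.0, -1.485]
ft_force: [-0.4, 0.9, -0.4]
finger_gap: 0.751
```

Run:
```python
from h import *
import cv2
print(arm.get_obs())
a=eyes.grab_frame("side")[100:400,150:550]
cv2.imwrite("pics/d2.png",cv2.resize(a,(800,600),interpolation=cv2.INTER_CUBIC))
```

```text
{'t': 7.7, 'joint_positions': array([-0.5349981 ,  0.34552529,  0.61347812,  1.66891435, -0.21000362,
        1.199686  ,  0.21386712]), 'dq': array([-0.00086107, -0.03077143,  0.01516788, -0.06392827,  0.01472517,
        0.04823572, -0.01239383]), 'tau': array([  0.72766174, -55.33260584,   9.20133412, -37.6847899 ,
        -0.18771493,  -0.89903791,   0.18014449]), 'tool_pos': array([ 0.61264106, -0.01778664,  0.15306242]), 'orientation': array([-1.57641714e+00,  3.22763467e-05, -1.48528961e+00]), 'ft_force': array([-0.41695849,  0.92373543, -0.44548298]), 'wrist_torque': array([-0.02775455,  0.09459525,  0.0383968 ]), 'finger_gap': 0.7513678191793565}
```

View pics/d2.png

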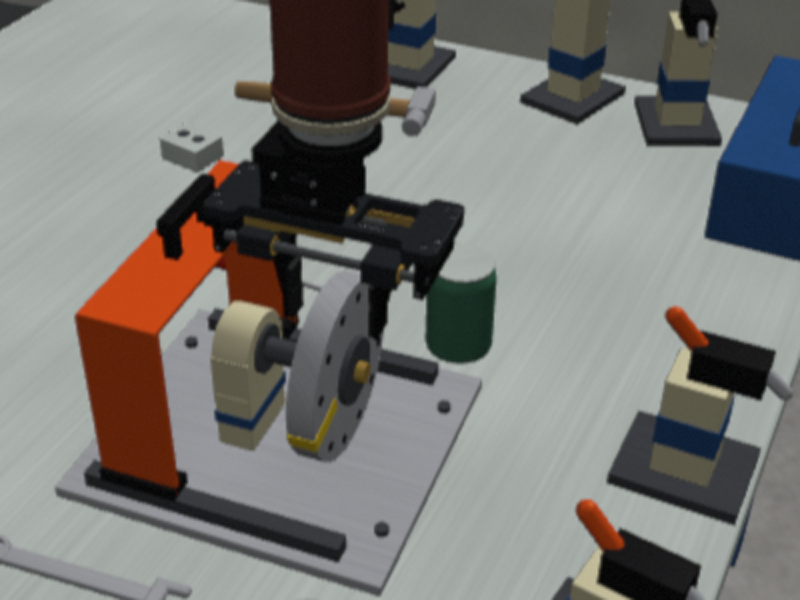

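The side view shows the gripper straddling the rim with its body's end plates very near the guard's front edge. I'll keep strokes to about ±20° so the body stays above the guard top, and close now.

Create log.py:
```python
from h import *
import sys
o=arm.get_obs();p=np.array(o["tool_pos"]);C=np.array([.6149,-.0176,.105]);a=np.radians(4.9)
X=np.array([np.cos(a),np.sin(a),0]);Y=np.array([-X[1],X[0],0])
R=Ro.from_euler('xyz',o["orientation"]); phi=(toolR().inv()*R).as_rotvec()
F=np.array(o["ft_force"]);M=np.array(o["wrist_torque"]);d=p-C;pa=np.arctan2(-d@Y,d[2])
t=R.as_matrix()[:,0]
s=sys.argv[1] if len(sys.argv)>1 else "0"
L="%s t%.2f phi %.3f posang %.3f R %.4f xoff %.4f | Ft %.2f Frad %.2f Fx %.2f | Mx %.3f rxF %.3f gap %.3f q %s"%(s,o["t"],phi[2],pa,np.hypot(d@Y,d[2]),d@X,F@t,F@R.as_matrix()[:,1],F@X,M@X,np.cross(d,F)@X,o["finger_gap"],np.round(o["joint_positions"],2).tolist() if s=="q" else "")
print(L);open("log.txt","a").write(L+"\n")
```

```text
(no output)
```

Emit:
drive_tool(jaw=[1,1,1,1,1], slide=[[0,0,0],[0,0,0],[0,0,0],[0,0,0],[0,0,0]], rotation=[[0,0,0],[0,0,0],[0,0,0],[0,0,0],[0,0,0]])

```text
t: 8.25
tool_pos: [0.6151, -0.0181, 0.1565]
orientation: [-1.57, 0.0, -1.485]
ft_force: [-0.1, -0.3, 0.1]
finger_gap: 0.382
```

Emit:
drive_tool(jaw=[1,1,1,1], slide=[[0,0,0],[0,0,0],[0,0,0],[0,0,0]], rotation=[[0,0,0],[0,0,0],[0,0,0],[0,0,0]])

```text
t: 8.65
tool_pos: [0.614, -0.0181, 0.1562]
orientation: [-1.573, 0.0, -1.485]
ft_force: [-5.6, -0.0, 4.3]
finger_gap: 0.269
```

```bash
python3 log.py q
```

```text
q t8.65 phi 0.000 posang 0.009 R 0.0512 xoff -0.0009 | Ft -0.44 Frad -4.27 Fx -5.54 | Mx 0.039 rxF -0.024 gap 0.269 q [-0.54, 0.34, 0.61, 1.67, -0.21, 1.2, 0.21]
```

Emit:
drive_tool(jaw=[1,1,1,1], slide=[[0.05,0,-0.02],[0.05,0,0],[0.05,0,0],[0.05,0,0]], rotation=[[0,0,0.5],[0,0,0.5],[0,0,0.5],[0,0,0.5]])

```text
t: 9.05
tool_pos: [0.6146, -0.0251, 0.1557]
orientation: [-1.571, 0.163, -1.484]
ft_force: [-1.1, 1.8, -0.2]
finger_gap: 0.274
```

```bash
python3 log.py q
```

```text
q t9.05 phi 0.163 posang 0.145 R 0.0512 xoff -0.0009 | Ft -1.88 Frad 0.49 Fx -0.95 | Mx 0.153 rxF -0.096 gap 0.274 q [-0.4, 0.37, 0.59, 1.64, -0.38, 1.25, 0.38]
```

Emit:
drive_tool(jaw=[1,1], slide=[[0.05,0,0],[0.05,0,0]], rotation=[[0,0,0.5],[0,0,0.5]])

```text
t: 9.25
tool_pos: [0.615, -0.0291, 0.155]
orientation: [-1.571, 0.243, -1.484]
ft_force: [-1.1, 2.7, -1.2]
finger_gap: 0.273
```

```bash
python3 log.py +
```

```text
+ t9.25 phi 0.243 posang 0.225 R 0.0512 xoff -0.0009 | Ft -2.43 Frad 1.83 Fx -0.91 | Mx 0.064 rxF -0.126 gap 0.273 q
```

Emit:
drive_tool(jaw=[1,1], slide=[[0.05,0,0],[0.05,0,0]], rotation=[[0,0,0.5],[0,0,0.5]])

```text
t: 9.45
tool_pos: [0.6153, -0.033, 0.1539]
orientation: [-1.571, 0.323, -1.484]
ft_force: [-0.2, 2.2, -0.6]
finger_gap: 0.274
```

```bash
python3 log.py q
```

```text
q t9.45 phi 0.323 posang 0.305 R 0.0513 xoff -0.0009 | Ft -1.88 Frad 1.29 Fx -0.04 | Mx 0.022 rxF -0.097 gap 0.274 q [-0.26, 0.42, 0.56, 1.61, -0.54, 1.33, 0.53]
```

Turning + is easy (about 0.1 N m), so the heavy side is roughly level on the -y side and going down. I'll regrasp at -20° and keep turning +.

Emit:
drive_tool(jaw=[0.2,0.2,0.2], slide=[[0,0,0],[0,0,0],[0,0,0]], rotation=[[0,0,0],[0,0,0],[0,0,0]])

```text
t: 9.75
tool_pos: [0.6156, -0.0335, 0.154]
orientation: [-1.571, 0.319, -1.485]
ft_force: [-0.6, 0.2, -0.2]
finger_gap: 0.389
```

```bash
python3 log.py free
```

```text
free t9.75 phi 0.319 posang 0.314 R 0.0515 xoff -0.0007 | Ft -0.18 Frad 0.23 Fx -0.59 | Mx -0.451 rxF -0.009 gap 0.389 q
```

Emit:
drive_tool(jaw=[0.2,0.2,0.2,0.2], slide=[[-0.1,0,0],[-0.1,0,0],[-0.1,0,0],[-0.1,0,0]], rotation=[[0,0,-1],[0,0,-1],[0,0,-1],[0,0,-1]])

```text
t: 10.15
tool_pos: [0.6146, -0.0176, 0.1579]
orientation: [-1.569, -0.003, -1.484]
ft_force: [-1.2, 0.0, 0.0]
finger_gap: 0.398
```

Emit:
drive_tool(jaw=[0.2,0.2,0.2,0.2,0.2], slide=[[-0.1,0,0],[-0.1,0,0],[-0.1,0,0],[-0.1,0,0],[-0.05,0,0]], rotation=[[0,0,-1],[0,0,-1],[0,0,-1],[0,0,-1],[0,0,-0.5]])

```text
t: 10.65
tool_pos: [0.6128, 0.0027, 0.1545]
orientation: [-1.57, -0.363, -1.481]
ft_force: [-0.5, 0.7, -0.5]
finger_gap: 0.398
```

Emit:
drive_tool(jaw=[0.2], slide=[[0,0,0]], rotation=[[0,0,0]])

```text
t: 10.75
tool_pos: [0.6126, 0.0029, 0.1539]
orientation: [-1.571, -0.361, -1.48]
ft_force: [-0.4, -0.7, -0.6]
finger_gap: 0.4
```

```bash
python3 log.py q
```

```text
q t10.75 phi -0.361 posang -0.399 R 0.0531 xoff -0.0006 | Ft 0.36 Frad 0.77 Fx -0.49 | Mx 0.348 rxF 0.018 gap 0.400 q [-0.82, 0.38, 0.66, 1.69, 0.14, 1.18, -0.15]
```

Emit:
drive_tool(jaw=[1,1,1,1], slide=[[0,0,0],[0,0,0],[0,0,0],[0,0,0]], rotation=[[0,0,0],[0,0,0],[0,0,0],[0,0,0]])

```text
t: 11.15
tool_pos: [0.6126, -0.0018, 0.1551]
orientation: [-1.57, -0.36, -1.487]
ft_force: [-2.1, 0.3, 4.0]
finger_gap: 0.271
```

```bash
python3 log.py q
```

```text
q t11.15 phi -0.360 posang -0.308 R 0.0526 xoff -0.0009 | Ft 0.91 Frad -3.90 Fx -2.03 | Mx -0.005 rxF 0.037 gap 0.271 q [-0.81, 0.38, 0.67, 1.69, 0.14, 1.18, -0.15]
```

Emit:
drive_tool(jaw=[1,1,1,1], slide=[[0.05,0,0],[0.05,0,0],[0.05,0,0],[0.05,0,0]], rotation=[[0,0,0.5],[0,0,0.5],[0,0,0.5],[0,0,0.5]])

```text
t: 11.55
tool_pos: [0.6132, -0.0086, 0.1568]
orientation: [-1.571, -0.198, -1.486]
ft_force: [0.3, 0.7, -5.5]
finger_gap: 0.273
```

```bash
python3 log.py +
```

```text
+ t11.55 phi -0.198 posang -0.175 R 0.0526 xoff -0.0009 | Ft -1.73 Frad 5.22 Fx 0.36 | Mx 0.237 rxF -0.085 gap 0.273 q
```

Emit:
drive_tool(jaw=[1,1,1], slide=[[0.05,0,0],[0.05,0,0],[0.05,0,0]], rotation=[[0,0,0.5],[0,0,0.5],[0,0,0.5]])

```text
t: 11.85
tool_pos: [0.6137, -0.0147, 0.1575]
orientation: [-1.571, -0.078, -1.486]
ft_force: [1.2, -0.9, -6.1]
finger_gap: 0.27
```

```bash
python3 log.py +
```

```text
+ t11.85 phi -0.078 posang -0.057 R 0.0526 xoff -0.0009 | Ft 0.47 Frad 6.19 Fx 1.10 | Mx -0.134 rxF 0.032 gap 0.270 q
```

Emit:
drive_tool(jaw=[1,1,1], slide=[[0.05,0,0],[0.05,0,0],[0.05,0,0]], rotation=[[0,0,0.5],[0,0,0.5],[0,0,0.5]])

```text
t: 12.15
tool_pos: [0.6143, -0.0209, 0.1576]
orientation: [-1.571, 0.041, -1.486]
ft_force: [1.6, -0.6, -6.8]
finger_gap: 0.273
```

```bash
python3 log.py +
```

```text
+ t12.15 phi 0.041 posang 0.061 R 0.0527 xoff -0.0009 | Ft 1.01 Frad 6.81 Fx 1.52 | Mx -0.506 rxF 0.061 gap 0.273 q
```

Emit:
drive_tool(jaw=[1,1,1], slide=[[0.05,0,0],[0.05,0,0],[0.05,0,0]], rotation=[[0,0,0.5],[0,0,0.5],[0,0,0.5]])

```text
t: 12.45
tool_pos: [0.6148, -0.027, 0.1568]
orientation: [-1.571, 0.161, -1.486]
ft_force: [1.5, -0.3, -8.0]
finger_gap: 0.273
```

```bash
python3 log.py +
```

```text
+ t12.45 phi 0.161 posang 0.179 R 0.0527 xoff -0.0009 | Ft 1.73 Frad 7.84 Fx 1.51 | Mx -0.971 rxF 0.099 gap 0.273 q
```

Emit:
drive_tool(jaw=[1,1,1,1,1], slide=[[0.05,0,0],[0.05,0,0],[0.05,0,0],[0.05,0,0],[0.05,0,0]], rotation=[[0,0,0.5],[0,0,0.5],[0,0,0.5],[0,0,0.5],[0,0,0.5]])

```text
t: 12.95
tool_pos: [0.6157, -0.0369, 0.154]
orientation: [-1.571, 0.36, -1.487]
ft_force: [2.9, -0.1, -9.8]
finger_gap: 0.275
```

```bash
python3 log.py +
```

```text
+ t12.95 phi 0.360 posang 0.374 R 0.0527 xoff -0.0009 | Ft 3.79 Frad 9.03 Fx 2.92 | Mx -1.522 rxF 0.206 gap 0.275 q
```

```bash
cat > mark.py <<'E'
from h import *
import cv2
a=np.radians(4.9);X=np.array([np.cos(a),np.sin(a),0]);Y=np.array([-X[1],X[0],0]);C=np.array([.6149,-.0176,.105])
im=eyes.grab_frame("scene");h=cv2.cvtColor(im,cv2.COLOR_BGR2HSV)
m=cv2.inRange(h,(22,130,60),(35,255,255));v,u=np.nonzero(m);r=[]
for q in zip(u,v):
    o,d=ray("scene",q);n=C+.012*X;w=o+d*((n-o)@X)/(d@X)-C;y,z=w@Y,w[2]
    if .035<np.hypot(y,z)<.078:r.append((y,z))
r=np.array(r);s=r.mean(0);print("mark",len(r),s.round(4),np.degrees(np.arctan2(s[1],s[0])).round(1))
E
python3 mark.py; python3 log.py still
```

```text
mark 63 [-0.0174 -0.0541] -107.9
still t13.00 phi 0.363 posang 0.394 R 0.0527 xoff -0.0009 | Ft 1.10 Frad 4.08 Fx 2.12 | Mx -0.355 rxF 0.065 gap 0.272 q
```

Emit:
drive_tool(jaw=[1,1,1,1], slide=[[-0.05,0,0],[-0.05,0,0],[-0.05,0,0],[-0.05,0,0]], rotation=[[0,0,-0.5],[0,0,-0.5],[0,0,-0.5],[0,0,-0.5]])

```text
t: 13.4
tool_pos: [0.6152, -0.0319, 0.156]
orientation: [-1.571, 0.193, -1.489]
ft_force: [6.7, -7.8, -16.1]
finger_gap: 0.273
```

```bash
python3 log.py -
```

```text
- t13.40 phi 0.193 posang 0.274 R 0.0529 xoff -0.0009 | Ft 11.21 Frad 14.17 Fx 6.02 | Mx -2.620 rxF 0.653 gap 0.273 q
```

Emit:
drive_tool(jaw=[1,1,1], slide=[[-0.05,0,0],[-0.05,0,0],[-0.05,0,0]], rotation=[[0,0,-0.5],[0,0,-0.5],[0,0,-0.5]])

```text
t: 13.7
tool_pos: [0.6147, -0.0259, 0.1573]
orientation: [-1.57, 0.074, -1.489]
ft_force: [6.5, -9.0, -15.4]
finger_gap: 0.272
```

```bash
python3 log.py -
```

```text
- t13.70 phi 0.074 posang 0.156 R 0.0529 xoff -0.0009 | Ft 10.59 Frad 14.62 Fx 5.69 | Mx -2.108 rxF 0.623 gap 0.272 q
```

Emit:
drive_tool(jaw=[1,1,1], slide=[[-0.05,0,0],[-0.05,0,0],[-0.05,0,0]], rotation=[[0,0,-0.5],[0,0,-0.5],[0,0,-0.5]])

```text
t: 14.0
tool_pos: [0.6142, -0.0199, 0.1579]
orientation: [-1.57, -0.046, -1.489]
ft_force: [6.4, -10.8, -14.3]
finger_gap: 0.272
```

```bash
python3 log.py -
```

```text
- t14.00 phi -0.046 posang 0.043 R 0.0529 xoff -0.0009 | Ft 10.63 Frad 14.78 Fx 5.41 | Mx -1.733 rxF 0.631 gap 0.272 q
```

Emit:
drive_tool(jaw=[1,1,1,1], slide=[[-0.05,0,0],[-0.05,0,0],[-0.05,0,0],[-0.05,0,0]], rotation=[[0,0,-0.5],[0,0,-0.5],[0,0,-0.5],[0,0,-0.5]])

```text
t: 14.4
tool_pos: [0.6135, -0.0121, 0.1576]
orientation: [-1.57, -0.205, -1.489]
ft_force: [5.0, -11.1, -11.1]
finger_gap: 0.276
```

```bash
python3 log.py -
```

```text
- t14.40 phi -0.205 posang -0.105 R 0.0529 xoff -0.0009 | Ft 8.98 Frad 13.22 Fx 4.07 | Mx -1.446 rxF 0.543 gap 0.276 q
```

```bash
cat > fit.py <<'E'
import re,numpy as np
from scipy.optimize import least_squares as ls
D=[]
off=0
for l in open("log.txt"):
    v=[float(x) for x in re.findall(r"(?<=[ t])-?\d+\.\d+",l)][:11]
    if "OFF" in l: off=float(l.split()[1]);continue
    k=l.split()[0];t,phi,pa,R,xo,Ft,Fr,Fx,M,rF,g=v
    if t>10.7 and off==0: off=.622
    s={'+':1,'-':-1}.get(k,1 if t in(9.05,9.45) else 0)
    if k in("free",) or t in(10.75,): s=9
    D.append((s,pa+off,phi,Ft,M,rF,t))
D=np.array(D);F=D[D[:,0]==9];D=D[abs(D[:,0])==1]
mod=lambda v,D:D[:,4]+v[1]*np.sin(D[:,2])-v[2]+D[:,5]+v[0]*D[:,3]
G=lambda v,th:v[3]*np.sin(v[4]-th)
def res(v):
    r=(mod(v,D)+D[:,0]*.54-G(v,D[:,1]))/.08
    return np.r_[r,(F[:,4]+v[1]*np.sin(F[:,2])-v[2])/.1,(v[3]-.455)/.025,v[2]/.05]
for g in(1.,2.,3.,-1):
    s=ls(res,[.15,1.2,0,.45,g]);J=np.linalg.pinv(s.jac.T@s.jac)
    print("L,k,b,A,thb",s.x.round(3),"sd",np.sqrt(np.diag(J)).round(3),"cost",s.cost.round(2))
    if g==1.:
        for d,T in zip(D,mod(s.x,D)):print(int(d[0]),"th %.3f"%d[1],"T %.3f"%T,"model %.3f"%(-d[0]*.54+G(s.x,d[1])))
E
python3 fit.py
```

```text
L,k,b,A,thb [ 0.207  1.008 -0.063  0.439  1.609] sd [0.006 0.114 0.035 0.023 0.223] cost 19.59
1 th 0.145 T -0.106 model -0.104
1 th 0.225 T -0.260 model -0.109
1 th 0.305 T -0.082 model -0.117
1 th 0.447 T -0.342 model -0.137
1 th 0.565 T -0.021 model -0.161
1 th 0.683 T -0.132 model -0.189
1 th 0.801 T -0.290 model -0.223
1 th 0.996 T -0.114 model -0.288
-1 th 0.896 T 0.610 model 0.827
-1 th 0.778 T 0.845 model 0.864
-1 th 0.665 T 1.115 model 0.895
-1 th 0.517 T 0.814 model 0.929
L,k,b,A,thb [ 0.207  1.008 -0.063  0.439  1.609] sd [0.006 0.114 0.035 0.023 0.223] cost 19.59
L,k,b,A,thb [ 0.207  1.008 -0.063  0.439  1.609] sd [0.006 0.114 0.035 0.023 0.223] cost 19.59
L,k,b,A,thb [ 0.207  1.008 -0.063  0.439  1.609] sd [0.006 0.114 0.035 0.023 0.223] cost 19.59
```

Emit:
drive_tool(jaw=[1,1,1,1,1], slide=[[0.053,0,0],[0.053,0,0],[0.053,0,0],[0.053,0,0],[0.053,0,0]], rotation=[[0,0,0.5],[0,0,0.5],[0,0,0.5],[0,0,0.5],[0,0,0.5]])

```text
t: 14.9
tool_pos: [0.6141, -0.019, 0.1579]
orientation: [-1.571, 0.001, -1.485]
ft_force: [5.1, -0.1, -15.2]
finger_gap: 0.269
```

```bash
python3 log.py +
```

```text
+ t14.90 phi 0.001 posang 0.024 R 0.0529 xoff -0.0009 | Ft 0.57 Frad 15.20 Fx 5.08 | Mx -0.236 rxF 0.049 gap 0.269 q
```

Emit:
drive_tool(jaw=[1,1,1], slide=[[0.053,0,0],[0.053,0,0],[0.053,0,0]], rotation=[[0,0,0.5],[0,0,0.5],[0,0,0.5]])

```text
t: 15.2
tool_pos: [0.6146, -0.0252, 0.1574]
orientation: [-1.571, 0.121, -1.486]
ft_force: [5.0, 1.9, -15.4]
finger_gap: 0.275
```

```bash
python3 log.py +
```

```text
+ t15.20 phi 0.121 posang 0.143 R 0.0529 xoff -0.0009 | Ft 0.42 Frad 15.47 Fx 5.17 | Mx -0.650 rxF 0.040 gap 0.275 q
```

Emit:
drive_tool(jaw=[1,1,1], slide=[[0.053,0,0],[0.053,0,0],[0.053,0,0]], rotation=[[0,0,0.5],[0,0,0.5],[0,0,0.5]])

```text
t: 15.5
tool_pos: [0.6151, -0.0313, 0.1561]
orientation: [-1.572, 0.241, -1.486]
ft_force: [5.9, 1.6, -16.5]
finger_gap: 0.275
```

```bash
python3 log.py +
```

```text
+ t15.50 phi 0.241 posang 0.262 R 0.0529 xoff -0.0009 | Ft 2.85 Frad 16.28 Fx 6.02 | Mx -1.060 rxF 0.169 gap 0.275 q
```

Emit:
drive_tool(jaw=[1,1,1], slide=[[0.053,0,0],[0.053,0,0],[0.053,0,0]], rotation=[[0,0,0.5],[0,0,0.5],[0,0,0.5]])

```text
t: 15.8
tool_pos: [0.6157, -0.0372, 0.1542]
orientation: [-1.572, 0.361, -1.486]
ft_force: [4.7, 4.0, -16.2]
finger_gap: 0.278
```

```bash
python3 log.py +; python3 fit.py|head -1
```

```text
+ t15.80 phi 0.361 posang 0.380 R 0.0530 xoff -0.0009 | Ft 2.38 Frad 16.38 Fx 5.05 | Mx -1.400 rxF 0.143 gap 0.278 q 
L,k,b,A,thb [ 0.21   1.05  -0.073  0.437  1.827] sd [0.005 0.109 0.03  0.023 0.215] cost 27.88
```

Emit:
drive_tool(jaw=[0.2,0.2,0.2], slide=[[0,0,0],[0,0,0],[0,0,0]], rotation=[[0,0,0],[0,0,0],[0,0,0]])

```text
t: 16.1
tool_pos: [0.616, -0.0375, 0.1568]
orientation: [-1.57, 0.36, -1.485]
ft_force: [0.7, -0.4, -0.4]
finger_gap: 0.389
```

```bash
python3 log.py free; python3 mark.py
```

```text
free t16.10 phi 0.360 posang 0.367 R 0.0555 xoff -0.0006 | Ft 0.62 Frad 0.21 Fx 0.64 | Mx -0.473 rxF 0.034 gap 0.389 q 
mark 63 [-0.0147 -0.0546] -105.1
```

Emit:
drive_tool(jaw=[0.2,0.2,0.2,0.2,0.2], slide=[[-0.106,0.03,0],[-0.106,0.03,0],[-0.106,0,0],[-0.106,0,0],[-0.106,0,0]], rotation=[[0,0,-1],[0,0,-1],[0,0,-1],[0,0,-1],[0,0,-1]])

```text
t: 16.65
tool_pos: [0.6145, -0.0155, 0.1594]
orientation: [-1.568, -0.043, -1.485]
ft_force: [-0.9, 0.3, -0.6]
finger_gap: 0.402
```

Emit:
drive_tool(jaw=[0.2,0.2,0.2,0.2,0.2], slide=[[-0.106,0,0],[-0.106,0,0],[-0.106,0,0],[-0.106,0,0],[0,0,0]], rotation=[[0,0,-1],[0,0,-1],[0,0,-1],[0,0,-1],[0,0,0]])

```text
t: 17.15
tool_pos: [0.6123, 0.0054, 0.1545]
orientation: [-1.572, -0.36, -1.478]
ft_force: [-0.1, 1.1, -0.0]
finger_gap: 0.4
```

```bash
python3 log.py free
```

```text
free t17.15 phi -0.360 posang -0.438 R 0.0547 xoff -0.0006 | Ft -1.05 Frad -0.39 Fx 0.04 | Mx 0.417 rxF -0.055 gap 0.400 q
```

Emit:
drive_tool(jaw=[1,1,1,1], slide=[[0,0,0],[0,0,0],[0,0,0],[0,0,0]], rotation=[[0,0,0],[0,0,0],[0,0,0],[0,0,0]])

```text
t: 17.55
tool_pos: [0.6126, -0.0013, 0.1562]
orientation: [-1.57, -0.36, -1.488]
ft_force: [-3.0, -2.4, 4.7]
finger_gap: 0.27
```

```bash
python3 log.py still
```

```text
still t17.55 phi -0.360 posang -0.311 R 0.0538 xoff -0.0009 | Ft 3.63 Frad -3.69 Fx -3.15 | Mx -0.270 rxF 0.185 gap 0.270 q
```

```bash
echo "OFF 1.313" >> log.txt
```

Emit:
drive_tool(jaw=[1,1,1,1,1], slide=[[0.053,0,0],[0.053,0,0],[0.053,0,0],[0.053,0,0],[0.053,0,0]], rotation=[[0,0,0.5],[0,0,0.5],[0,0,0.5],[0,0,0.5],[0,0,0.5]])

```text
t: 18.05
tool_pos: [0.6133, -0.0106, 0.1583]
orientation: [-1.571, -0.158, -1.486]
ft_force: [1.1, -1.7, -5.2]
finger_gap: 0.277
```

```bash
python3 log.py +
```

```text
+ t18.05 phi -0.158 posang -0.133 R 0.0538 xoff -0.0009 | Ft 0.96 Frad 5.41 Fx 0.93 | Mx -0.022 rxF 0.059 gap 0.277 q
```

Emit:
drive_tool(jaw=[1,1], slide=[[0.053,0,0],[0.053,0,0]], rotation=[[0,0,0.5],[0,0,0.5]])

```text
t: 18.25
tool_pos: [0.6137, -0.0148, 0.1588]
orientation: [-1.571, -0.078, -1.486]
ft_force: [1.4, -0.1, -5.8]
finger_gap: 0.276
```

```bash
python3 log.py +
```

```text
+ t18.25 phi -0.078 posang -0.054 R 0.0538 xoff -0.0009 | Ft -0.21 Frad 5.78 Fx 1.41 | Mx -0.206 rxF -0.003 gap 0.276 q
```

Emit:
drive_tool(jaw=[1,1], slide=[[0.053,0,0],[0.053,0,0]], rotation=[[0,0,0.5],[0,0,0.5]])

```text
t: 18.45
tool_pos: [0.6141, -0.019, 0.1589]
orientation: [-1.571, 0.001, -1.486]
ft_force: [2.5, -0.0, -7.2]
finger_gap: 0.268
```

```bash
python3 log.py +
```

```text
+ t18.45 phi 0.001 posang 0.025 R 0.0539 xoff -0.0009 | Ft 0.22 Frad 7.18 Fx 2.48 | Mx -0.386 rxF 0.021 gap 0.268 q
```

Emit:
drive_tool(jaw=[1,1], slide=[[0.053,0,0],[0.053,0,0]], rotation=[[0,0,0.5],[0,0,0.5]])

```text
t: 18.65
tool_pos: [0.6145, -0.0233, 0.1586]
orientation: [-1.571, 0.081, -1.486]
ft_force: [2.5, -0.2, -6.9]
finger_gap: 0.276
```

```bash
python3 log.py +
```

```text
+ t18.65 phi 0.081 posang 0.104 R 0.0539 xoff -0.0009 | Ft 1.01 Frad 6.82 Fx 2.47 | Mx -0.548 rxF 0.063 gap 0.276 q
```

Emit:
drive_tool(jaw=[1,1], slide=[[0.053,0,0],[0.053,0,0]], rotation=[[0,0,0.5],[0,0,0.5]])

```text
t: 18.85
tool_pos: [0.6148, -0.0274, 0.158]
orientation: [-1.571, 0.161, -1.486]
ft_force: [1.8, 0.4, -9.1]
finger_gap: 0.271
```

```bash
python3 log.py +
```

```text
+ t18.85 phi 0.161 posang 0.183 R 0.0539 xoff -0.0009 | Ft 1.22 Frad 8.97 Fx 1.85 | Mx -0.808 rxF 0.077 gap 0.271 q
```

Emit:
drive_tool(jaw=[1,1], slide=[[0.053,0,0],[0.053,0,0]], rotation=[[0,0,0.5],[0,0,0.5]])

```text
t: 19.05
tool_pos: [0.6152, -0.0315, 0.1571]
orientation: [-1.571, 0.241, -1.486]
ft_force: [2.7, 1.0, -9.2]
finger_gap: 0.275
```

```bash
python3 log.py +
```

```text
+ t19.05 phi 0.241 posang 0.261 R 0.0539 xoff -0.0009 | Ft 1.47 Frad 9.10 Fx 2.80 | Mx -1.067 rxF 0.089 gap 0.275 q
```

Emit:
drive_tool(jaw=[1,1,1], slide=[[0.053,0,0],[0.053,0,0],[0.053,0,0]], rotation=[[0,0,0.5],[0,0,0.5],[0,0,0.5]])

```text
t: 19.35
tool_pos: [0.6157, -0.0375, 0.1551]
orientation: [-1.571, 0.361, -1.486]
ft_force: [2.7, 0.7, -9.6]
finger_gap: 0.274
```

```bash
python3 log.py +; python3 fit.py; python3 mark.py
```

```text
+ t19.35 phi 0.361 posang 0.378 R 0.0539 xoff -0.0009 | Ft 2.99 Frad 9.16 Fx 2.77 | Mx -1.323 rxF 0.170 gap 0.274 q 
L,k,b,A,thb [ 0.217  1.163 -0.057  0.435  2.444] sd [0.004 0.08  0.023 0.022 0.098] cost 41.46
1 th 0.145 T -0.104 model -0.216
1 th 0.225 T -0.252 model -0.193
1 th 0.305 T -0.056 model -0.174
1 th 0.447 T -0.394 model -0.144
1 th 0.565 T -0.033 model -0.126
1 th 0.683 T -0.121 model -0.113
1 th 0.801 T -0.253 model -0.106
1 th 0.996 T -0.028 model -0.108
-1 th 0.896 T 0.743 model 0.975
-1 th 0.778 T 0.954 model 0.973
-1 th 0.665 T 1.206 model 0.965
-1 th 0.517 T 0.864 model 0.947
1 th 0.646 T -0.005 model -0.116
1 th 0.765 T -0.321 model -0.108
1 th 0.884 T 0.062 model -0.105
1 th 1.002 T -0.273 model -0.109
1 th 1.180 T 0.119 model -0.125
1 th 1.259 T -0.288 model -0.137
1 th 1.338 T -0.259 model -0.151
1 th 1.417 T -0.115 model -0.168
1 th 1.496 T -0.223 model -0.187
1 th 1.574 T -0.324 model -0.208
1 th 1.691 T -0.037 model -0.242
L,k,b,A,thb [ 0.217  1.163 -0.057  0.435  2.445] sd [0.004 0.08  0.023 0.022 0.098] cost 41.46
L,k,b,A,thb [ 0.217  1.163 -0.057  0.435  2.445] sd [0.004 0.08  0.023 0.022 0.098] cost 41.46
L,k,b,A,thb [ 0.217  1.163 -0.057  0.435 -3.839] sd [0.004 0.08  0.023 0.022 0.098] cost 41.46
mark 61 [ 0.0244 -0.0511] -64.5
```

Emit:
drive_tool(jaw=[0.2,0.2,0.2], slide=[[0,0,0],[0,0,0],[0,0,0]], rotation=[[0,0,0],[0,0,0],[0,0,0]])

```text
t: 19.7
tool_pos: [0.6159, -0.0368, 0.1567]
orientation: [-1.57, 0.36, -1.485]
ft_force: [-0.0, 0.2, 0.9]
finger_gap: 0.385
```

```bash
python3 log.py free; python3 mark.py
```

```text
free t19.70 phi 0.360 posang 0.356 R 0.0552 xoff -0.0007 | Ft -0.54 Frad -0.73 Fx -0.01 | Mx -0.407 rxF -0.030 gap 0.385 q 
mark 62 [ 0.0253 -0.0511] -63.6
```

Emit:
drive_tool(jaw=[0.2,0.2,0.2,0.2,0.2], slide=[[-0.106,0.03,0],[-0.106,0.03,0],[-0.106,0,0],[-0.106,0,0],[-0.106,0,0]], rotation=[[0,0,-1],[0,0,-1],[0,0,-1],[0,0,-1],[0,0,-1]])

```text
t: 20.25
tool_pos: [0.6143, -0.015, 0.1591]
orientation: [-1.569, -0.043, -1.485]
ft_force: [0.3, 0.2, -0.4]
finger_gap: 0.403
```

Emit:
drive_tool(jaw=[0.2,0.2,0.2,0.2,0.2], slide=[[-0.106,0,0],[-0.106,0,0],[-0.106,0,0],[-0.106,0,0],[0,0,0]], rotation=[[0,0,-1],[0,0,-1],[0,0,-1],[0,0,-1],[0,0,0]])

```text
t: 20.75
tool_pos: [0.6122, 0.006, 0.1544]
orientation: [-1.572, -0.36, -1.478]
ft_force: [0.4, 0.7, 0.4]
finger_gap: 0.402
```

Emit:
drive_tool(jaw=[0.2,0.2,0.2], slide=[[0,0,0],[0,0,0],[0,0,0]], rotation=[[0,0,0],[0,0,0],[0,0,0]])

```text
t: 21.05
tool_pos: [0.6126, -0.0007, 0.1561]
orientation: [-1.57, -0.359, -1.489]
ft_force: [0.4, 0.5, 0.5]
finger_gap: 0.399
```

```bash
python3 log.py free
```

```text
free t21.05 phi -0.359 posang -0.323 R 0.0539 xoff -0.0008 | Ft -0.24 Frad -0.59 Fx 0.44 | Mx 0.300 rxF -0.014 gap 0.399 q
```

Emit:
drive_tool(jaw=[1,1,1,1], slide=[[0,0,0],[0,0,0],[0,0,0],[0,0,0]], rotation=[[0,0,0],[0,0,0],[0,0,0],[0,0,0]])

```text
t: 21.45
tool_pos: [0.6124, 0.0005, 0.1556]
orientation: [-1.571, -0.36, -1.486]
ft_force: [-1.8, -1.7, 1.2]
finger_gap: 0.277
```

```bash
python3 log.py still
```

```text
still t21.45 phi -0.360 posang -0.346 R 0.0538 xoff -0.0010 | Ft 1.90 Frad -0.55 Fx -1.93 | Mx -0.199 rxF 0.102 gap 0.277 q
```

```bash
echo "OFF 2.036" >> log.txt
```

Emit:
drive_tool(jaw=[1,1,1,1,1], slide=[[0.053,0,0],[0.053,0,0],[0.053,0,0],[0.053,0,0],[0.053,0,0]], rotation=[[0,0,0.5],[0,0,0.5],[0,0,0.5],[0,0,0.5],[0,0,0.5]])

```text
t: 21.95
tool_pos: [0.6132, -0.0085, 0.1581]
orientation: [-1.571, -0.158, -1.485]
ft_force: [-0.6, 0.9, -3.4]
finger_gap: 0.273
```

```bash
python3 log.py +
```

```text
+ t21.95 phi -0.158 posang -0.171 R 0.0539 xoff -0.0009 | Ft -1.45 Frad 3.24 Fx -0.49 | Mx 0.093 rxF -0.080 gap 0.273 q
```

Emit:
drive_tool(jaw=[1,1], slide=[[0.053,0,0],[0.053,0,0]], rotation=[[0,0,0.5],[0,0,0.5]])

```text
t: 22.15
tool_pos: [0.6136, -0.0127, 0.1587]
orientation: [-1.571, -0.078, -1.485]
ft_force: [-0.7, 1.6, -3.6]
finger_gap: 0.268
```

```bash
python3 log.py +
```

```text
+ t22.15 phi -0.078 posang -0.093 R 0.0539 xoff -0.0009 | Ft -1.97 Frad 3.45 Fx -0.60 | Mx -0.029 rxF -0.109 gap 0.268 q
```

Emit:
drive_tool(jaw=[1,1], slide=[[0.053,0,0],[0.053,0,0]], rotation=[[0,0,0.5],[0,0,0.5]])

```text
t: 22.35
tool_pos: [0.6139, -0.0169, 0.1589]
orientation: [-1.571, 0.002, -1.485]
ft_force: [-1.0, 0.6, -3.8]
finger_gap: 0.276
```

```bash
python3 log.py +
```

```text
+ t22.35 phi 0.002 posang -0.014 R 0.0539 xoff -0.0009 | Ft -0.65 Frad 3.84 Fx -0.91 | Mx -0.174 rxF -0.038 gap 0.276 q
```

Emit:
drive_tool(jaw=[1,1], slide=[[0.053,0,0],[0.053,0,0]], rotation=[[0,0,0.5],[0,0,0.5]])

```text
t: 22.55
tool_pos: [0.6143, -0.0212, 0.1588]
orientation: [-1.571, 0.082, -1.485]
ft_force: [-0.6, 0.6, -3.3]
finger_gap: 0.275
```

```bash
python3 log.py +
```

```text
+ t22.55 phi 0.082 posang 0.065 R 0.0539 xoff -0.0009 | Ft -0.39 Frad 3.30 Fx -0.56 | Mx -0.347 rxF -0.024 gap 0.275 q
```

Emit:
drive_tool(jaw=[1,1], slide=[[0.053,0,0],[0.053,0,0]], rotation=[[0,0,0.5],[0,0,0.5]])

```text
t: 22.75
tool_pos: [0.6147, -0.0254, 0.1584]
orientation: [-1.571, 0.162, -1.485]
ft_force: [-0.9, 1.2, -3.7]
finger_gap: 0.27
```

```bash
python3 log.py +
```

```text
+ t22.75 phi 0.162 posang 0.144 R 0.0539 xoff -0.0009 | Ft -0.63 Frad 3.82 Fx -0.81 | Mx -0.477 rxF -0.038 gap 0.270 q
```

Emit:
drive_tool(jaw=[1,1], slide=[[0.053,0,0],[0.053,0,0]], rotation=[[0,0,0.5],[0,0,0.5]])

```text
t: 22.95
tool_pos: [0.615, -0.0296, 0.1577]
orientation: [-1.571, 0.242, -1.485]
ft_force: [0.0, 0.4, -2.3]
finger_gap: 0.273
```

```bash
python3 log.py +
```

```text
+ t22.95 phi 0.242 posang 0.223 R 0.0540 xoff -0.0009 | Ft 0.21 Frad 2.34 Fx 0.04 | Mx -0.587 rxF 0.009 gap 0.273 q
```

Emit:
drive_tool(jaw=[1,1,1], slide=[[0.053,0,0],[0.053,0,0],[0.053,0,0]], rotation=[[0,0,0.5],[0,0,0.5],[0,0,0.5]])

```text
t: 23.25
tool_pos: [0.6156, -0.0356, 0.1559]
orientation: [-1.571, 0.362, -1.485]
ft_force: [-0.9, 1.5, -1.5]
finger_gap: 0.275
```

```bash
python3 log.py +; python3 fit.py|tail -12; python3 mark.py
```

```text
+ t23.25 phi 0.362 posang 0.340 R 0.0540 xoff -0.0009 | Ft -0.97 Frad 1.97 Fx -0.76 | Mx -0.697 rxF -0.055 gap 0.275 q 
1 th 1.574 T -0.349 model -0.212
1 th 1.691 T -0.075 model -0.245
1 th 1.865 T -0.406 model -0.303
1 th 1.943 T -0.584 model -0.331
1 th 2.022 T -0.290 model -0.361
1 th 2.101 T -0.308 model -0.391
1 th 2.180 T -0.419 model -0.423
1 th 2.259 T -0.218 model -0.456
1 th 2.376 T -0.524 model -0.505
L,k,b,A,thb [ 0.215  1.063 -0.06   0.424  2.459] sd [0.004 0.069 0.021 0.021 0.067] cost 53.72
L,k,b,A,thb [ 0.215  1.063 -0.06   0.424  2.459] sd [0.004 0.069 0.021 0.021 0.067] cost 53.72
L,k,b,A,thb [ 0.215  1.063 -0.06   0.424  2.459] sd [0.004 0.069 0.021 0.021 0.067] cost 53.72
mark 74 [ 0.0518 -0.0223] -23.2
```

Emit:
drive_tool(jaw=[0.2,0.2,0.2], slide=[[0,0,0],[0,0,0],[0,0,0]], rotation=[[0,0,0],[0,0,0],[0,0,0]])

```text
t: 23.6
tool_pos: [0.6158, -0.0356, 0.1564]
orientation: [-1.571, 0.359, -1.485]
ft_force: [-0.2, 0.4, 0.1]
finger_gap: 0.381
```

```bash
python3 log.py free; python3 mark.py
```

```text
free t23.60 phi 0.359 posang 0.338 R 0.0544 xoff -0.0007 | Ft -0.40 Frad 0.04 Fx -0.12 | Mx -0.466 rxF -0.022 gap 0.381 q 
mark 72 [ 0.0524 -0.0217] -22.4
```

Emit:
drive_tool(jaw=[0.2,0.2,0.2,0.2,0.2], slide=[[-0.106,0.02,0],[-0.106,0,0],[-0.106,0,0],[-0.106,0,0],[-0.106,0,0]], rotation=[[0,0,-1],[0,0,-1],[0,0,-1],[0,0,-1],[0,0,-1]])

```text
t: 24.15
tool_pos: [0.6143, -0.0146, 0.1605]
orientation: [-1.569, -0.043, -1.485]
ft_force: [-0.9, -0.1, -0.3]
finger_gap: 0.401
```

Emit:
drive_tool(jaw=[0.2,0.2,0.2,0.2,0.2], slide=[[-0.106,0,0],[-0.106,0,0],[-0.106,0,0],[-0.106,0,0],[0,0,0]], rotation=[[0,0,-1],[0,0,-1],[0,0,-1],[0,0,-1],[0,0,0]])

```text
t: 24.65
tool_pos: [0.6122, 0.0064, 0.1558]
orientation: [-1.572, -0.361, -1.477]
ft_force: [-0.2, 1.1, -1.5]
finger_gap: 0.404
```

Emit:
drive_tool(jaw=[0.2,0.2,0.2,0.2], slide=[[0,0,0],[0,0,0],[0,0,0],[0,0,0]], rotation=[[0,0,0],[0,0,0],[0,0,0],[0,0,0]])

```text
t: 25.05
tool_pos: [0.6125, 0.0001, 0.1573]
orientation: [-1.57, -0.359, -1.488]
ft_force: [-0.7, 0.4, -0.7]
finger_gap: 0.397
```

```bash
python3 log.py free
```

```text
free t25.05 phi -0.359 posang -0.328 R 0.0553 xoff -0.0008 | Ft -0.63 Frad 0.53 Fx -0.63 | Mx 0.352 rxF -0.034 gap 0.397 q
```

Emit:
drive_tool(jaw=[1,1,1,1], slide=[[0,0,0],[0,0,0],[0,0,0],[0,0,0]], rotation=[[0,0,0],[0,0,0],[0,0,0],[0,0,0]])

```text
t: 25.45
tool_pos: [0.6123, 0.0012, 0.157]
orientation: [-1.571, -0.36, -1.486]
ft_force: [-0.9, -1.8, 1.0]
finger_gap: 0.27
```

```bash
python3 log.py still
python3 - <<'E'
l=open("log.txt").read().split("\n")[-2].split();p=float(l[l.index("posang")+1])
open("log.txt","a").write("OFF %.3f\n"%(2.376-p))
E
tail -1 log.txt
```

```text
still t25.45 phi -0.360 posang -0.349 R 0.0553 xoff -0.0010 | Ft 1.94 Frad -0.30 Fx -1.10 | Mx 0.067 rxF 0.107 gap 0.270 q 
OFF 2.725
```

Emit:
drive_tool(jaw=[1,1,1,1,1], slide=[[0.053,0,0],[0.053,0,0],[0.053,0,0],[0.053,0,0],[0.053,0,0]], rotation=[[0,0,0.5],[0,0,0.5],[0,0,0.5],[0,0,0.5],[0,0,0.5]])

```text
t: 25.95
tool_pos: [0.6131, -0.0075, 0.1594]
orientation: [-1.571, -0.157, -1.484]
ft_force: [0.3, 2.0, -3.5]
finger_gap: 0.272
```

```bash
python3 log.py +
```

```text
+ t25.95 phi -0.157 posang -0.186 R 0.0554 xoff -0.0009 | Ft -2.51 Frad 3.18 Fx 0.44 | Mx 0.497 rxF -0.144 gap 0.272 q
```

Emit:
drive_tool(jaw=[1,1], slide=[[0.053,0,0],[0.053,0,0]], rotation=[[0,0,0.5],[0,0,0.5]])

```text
t: 26.15
tool_pos: [0.6135, -0.0117, 0.1601]
orientation: [-1.571, -0.078, -1.484]
ft_force: [-0.5, 2.8, -3.1]
finger_gap: 0.272
```

```bash
python3 log.py +
```

```text
+ t26.15 phi -0.078 posang -0.108 R 0.0554 xoff -0.0009 | Ft -3.11 Frad 2.88 Fx -0.21 | Mx 0.277 rxF -0.177 gap 0.272 q
```

Emit:
drive_tool(jaw=[1,1], slide=[[0.053,0,0],[0.053,0,0]], rotation=[[0,0,0.5],[0,0,0.5]])

```text
t: 26.35
tool_pos: [0.6138, -0.0159, 0.1604]
orientation: [-1.571, 0.003, -1.484]
ft_force: [-1.5, 3.5, -3.2]
finger_gap: 0.271
```

```bash
python3 log.py +
```

```text
+ t26.35 phi 0.003 posang -0.032 R 0.0554 xoff -0.0009 | Ft -3.55 Frad 3.23 Fx -1.16 | Mx 0.361 rxF -0.203 gap 0.271 q
```

Emit:
drive_tool(jaw=[1,1], slide=[[0.053,0,0],[0.053,0,0]], rotation=[[0,0,0.5],[0,0,0.5]])

```text
t: 26.55
tool_pos: [0.6142, -0.0199, 0.1604]
orientation: [-1.571, 0.083, -1.484]
ft_force: [-2.5, 4.3, -2.3]
finger_gap: 0.275
```

```bash
python3 log.py +
```

```text
+ t26.55 phi 0.083 posang 0.040 R 0.0554 xoff -0.0009 | Ft -4.25 Frad 2.69 Fx -2.14 | Mx 0.189 rxF -0.242 gap 0.275 q
```

Emit:
drive_tool(jaw=[1,1], slide=[[0.053,0,0],[0.053,0,0]], rotation=[[0,0,0.5],[0,0,0.5]])

```text
t: 26.75
tool_pos: [0.6145, -0.0239, 0.1601]
orientation: [-1.571, 0.163, -1.484]
ft_force: [-3.3, 4.7, -0.5]
finger_gap: 0.275
```

```bash
python3 log.py +; python3 fit.py|tail -8; python3 mark.py
```

```text
+ t26.75 phi 0.163 posang 0.113 R 0.0554 xoff -0.0009 | Ft -4.81 Frad 1.35 Fx -2.92 | Mx 0.434 rxF -0.270 gap 0.275 q 
1 th 2.539 T -0.309 model -0.555
1 th 2.617 T -0.604 model -0.588
1 th 2.693 T -0.551 model -0.619
1 th 2.765 T -0.823 model -0.649
1 th 2.838 T -0.638 model -0.678
L,k,b,A,thb [ 0.215  1.114 -0.052  0.422  2.504] sd [0.004 0.063 0.018 0.02  0.061] cost 61.91
L,k,b,A,thb [ 0.215  1.114 -0.052  0.422  2.504] sd [0.004 0.063 0.018 0.02  0.061] cost 61.91
L,k,b,A,thb [ 0.215  1.114 -0.052  0.422  2.504] sd [0.004 0.063 0.018 0.02  0.061] cost 61.91
mark 82 [0.0568 0.0045] 4.5
```

Emit:
drive_tool(jaw=[1,1,1,1], slide=[[-0.054,0,0],[-0.054,0,0],[-0.054,0,0],[-0.054,0,0]], rotation=[[0,0,-0.5],[0,0,-0.5],[0,0,-0.5],[0,0,-0.5]])

```text
t: 27.2
tool_pos: [0.614, -0.0183, 0.1605]
orientation: [-1.571, -0.004, -1.487]
ft_force: [2.1, -4.4, -6.9]
finger_gap: 0.274
```

```bash
python3 log.py -
```

```text
- t27.20 phi -0.004 posang 0.012 R 0.0555 xoff -0.0009 | Ft 4.55 Frad 6.90 Fx 1.69 | Mx -0.808 rxF 0.259 gap 0.274 q
```

Emit:
drive_tool(jaw=[1,1], slide=[[-0.054,0,0],[-0.054,0,0]], rotation=[[0,0,-0.5],[0,0,-0.5]])

```text
t: 27.4
tool_pos: [0.6136, -0.014, 0.1604]
orientation: [-1.571, -0.084, -1.487]
ft_force: [3.1, -4.4, -9.5]
finger_gap: 0.271
```

```bash
python3 log.py -
```

```text
- t27.40 phi -0.084 posang -0.067 R 0.0555 xoff -0.0009 | Ft 3.86 Frad 9.82 Fx 2.71 | Mx -0.616 rxF 0.223 gap 0.271 q
```

Emit:
drive_tool(jaw=[1,1], slide=[[-0.054,0,0],[-0.054,0,0]], rotation=[[0,0,-0.5],[0,0,-0.5]])

```text
t: 27.6
tool_pos: [0.6133, -0.0097, 0.1599]
orientation: [-1.571, -0.164, -1.486]
ft_force: [2.6, -5.9, -9.5]
finger_gap: 0.273
```

```bash
python3 log.py -
```

```text
- t27.60 phi -0.164 posang -0.146 R 0.0555 xoff -0.0010 | Ft 4.46 Frad 10.40 Fx 2.13 | Mx -0.399 rxF 0.258 gap 0.273 q
```

Emit:
drive_tool(jaw=[1,1], slide=[[-0.054,0,0],[-0.054,0,0]], rotation=[[0,0,-0.5],[0,0,-0.5]])

```text
t: 27.8
tool_pos: [0.6129, -0.0056, 0.1591]
orientation: [-1.571, -0.244, -1.487]
ft_force: [4.9, -6.8, -10.8]
finger_gap: 0.278
```

```bash
python3 log.py -
```

```text
- t27.80 phi -0.244 posang -0.221 R 0.0555 xoff -0.0009 | Ft 4.35 Frad 12.24 Fx 4.28 | Mx -0.414 rxF 0.257 gap 0.278 q
```

Emit:
drive_tool(jaw=[1,1], slide=[[-0.054,0,0],[-0.054,0,0]], rotation=[[0,0,-0.5],[0,0,-0.5]])

```text
t: 28.0
tool_pos: [0.6126, -0.0018, 0.1581]
orientation: [-1.571, -0.324, -1.487]
ft_force: [3.5, -7.8, -9.2]
finger_gap: 0.277
```

```bash
python3 log.py -; python3 fit.py|tail -8; python3 mark.py
```

```text
- t28.00 phi -0.324 posang -0.292 R 0.0555 xoff -0.0010 | Ft 4.73 Frad 11.27 Fx 2.78 | Mx -0.295 rxF 0.283 gap 0.277 q 
-1 th 2.737 T 0.466 model 0.457
-1 th 2.658 T 0.383 model 0.490
-1 th 2.579 T 0.672 model 0.523
-1 th 2.504 T 0.543 model 0.554
-1 th 2.433 T 0.680 model 0.584
L,k,b,A,thb [ 0.213  1.149 -0.05   0.419  2.538] sd [0.003 0.059 0.018 0.02  0.054] cost 65.7
L,k,b,A,thb [ 0.213  1.149 -0.05   0.419  2.538] sd [0.003 0.059 0.018 0.02  0.054] cost 65.7
L,k,b,A,thb [ 0.213  1.149 -0.05   0.419  2.538] sd [0.003 0.059 0.018 0.02  0.054] cost 65.7
mark 79 [ 0.0526 -0.0183] -19.2
```

Bottom is estimated at θ≈2.54 rad, about ±0.09 with the real scatter. There's plenty of time, so I'll do one more pass each way around the bottom to tighten it.

Emit:
drive_tool(jaw=[1,1,1,1], slide=[[0.055,0.01,0],[0.055,0.01,0],[0.055,0.01,0],[0.055,0.01,0]], rotation=[[0,0,0.5],[0,0,0.5],[0,0,0.5],[0,0,0.5]])

```text
t: 28.45
tool_pos: [0.6131, -0.0072, 0.1595]
orientation: [-1.571, -0.157, -1.484]
ft_force: [-4.5, 4.6, 4.7]
finger_gap: 0.272
```

```bash
python3 log.py +
```

```text
+ t28.45 phi -0.157 posang -0.190 R 0.0555 xoff -0.0009 | Ft -4.20 Frad -5.42 Fx -4.12 | Mx 0.837 rxF -0.223 gap 0.272 q
```

Emit:
drive_tool(jaw=[1], slide=[[0.055,0,0]], rotation=[[0,0,0.5]])

```text
t: 28.55
tool_pos: [0.6133, -0.0094, 0.1598]
orientation: [-1.571, -0.117, -1.484]
ft_force: [-3.4, 4.2, 1.0]
finger_gap: 0.274
```

```bash
python3 log.py +
```

```text
+ t28.55 phi -0.117 posang -0.151 R 0.0555 xoff -0.0009 | Ft -4.35 Frad -1.52 Fx -3.02 | Mx 0.800 rxF -0.238 gap 0.274 q
```

Emit:
drive_tool(jaw=[1], slide=[[0.055,0,0]], rotation=[[0,0,0.5]])

```text
t: 28.65
tool_pos: [0.6135, -0.0115, 0.1601]
orientation: [-1.571, -0.077, -1.484]
ft_force: [-3.7, 3.2, 0.9]
finger_gap: 0.272
```

```bash
python3 log.py +
```

```text
+ t28.65 phi -0.077 posang -0.111 R 0.0555 xoff -0.0009 | Ft -3.42 Frad -1.16 Fx -3.43 | Mx 0.754 rxF -0.187 gap 0.272 q
```

Emit:
drive_tool(jaw=[1], slide=[[0.055,0,0]], rotation=[[0,0,0.5]])

```text
t: 28.75
tool_pos: [0.6136, -0.0137, 0.1603]
orientation: [-1.571, -0.037, -1.484]
ft_force: [-2.9, 4.9, 1.8]
finger_gap: 0.278
```

```bash
python3 log.py +
```

```text
+ t28.75 phi -0.037 posang -0.072 R 0.0555 xoff -0.0009 | Ft -5.09 Frad -2.00 Fx -2.51 | Mx 0.713 rxF -0.278 gap 0.278 q
```

Emit:
drive_tool(jaw=[1], slide=[[0.055,0,0]], rotation=[[0,0,0.5]])

```text
t: 28.85
tool_pos: [0.6139, -0.0159, 0.1605]
orientation: [-1.571, 0.003, -1.484]
ft_force: [-3.8, 4.5, 2.8]
finger_gap: 0.271
```

```bash
python3 log.py +
```

```text
+ t28.85 phi 0.003 posang -0.033 R 0.0555 xoff -0.0009 | Ft -4.85 Frad -2.78 Fx -3.40 | Mx 0.672 rxF -0.263 gap 0.271 q
```

Emit:
drive_tool(jaw=[1], slide=[[0.055,0,0]], rotation=[[0,0,0.5]])

```text
t: 28.95
tool_pos: [0.6141, -0.0181, 0.1605]
orientation: [-1.571, 0.043, -1.484]
ft_force: [-4.1, 4.8, 2.2]
finger_gap: 0.274
```

```bash
python3 log.py +
```

```text
+ t28.95 phi 0.043 posang 0.008 R 0.0555 xoff -0.0009 | Ft -5.22 Frad -1.99 Fx -3.72 | Mx 0.612 rxF -0.285 gap 0.274 q
```

Emit:
drive_tool(jaw=[1], slide=[[0.055,0,0]], rotation=[[0,0,0.5]])

```text
t: 29.05
tool_pos: [0.6142, -0.0203, 0.1605]
orientation: [-1.571, 0.083, -1.484]
ft_force: [-3.0, 4.7, 2.7]
finger_gap: 0.269
```

```bash
python3 log.py +
```

```text
+ t29.05 phi 0.083 posang 0.048 R 0.0555 xoff -0.0009 | Ft -5.13 Frad -2.24 Fx -2.59 | Mx 0.571 rxF -0.280 gap 0.269 q
```

Emit:
drive_tool(jaw=[1,1,1,1], slide=[[-0.055,0,0],[-0.055,0,0],[-0.055,0,0],[-0.055,0,0]], rotation=[[0,0,-0.5],[0,0,-0.5],[0,0,-0.5],[0,0,-0.5]])

```text
t: 29.45
tool_pos: [0.6138, -0.0152, 0.1606]
orientation: [-1.57, -0.084, -1.487]
ft_force: [-0.0, -6.1, -1.3]
finger_gap: 0.273
```

```bash
python3 log.py -
```

```text
- t29.45 phi -0.084 posang -0.044 R 0.0556 xoff -0.0009 | Ft 5.95 Frad 1.77 Fx -0.55 | Mx -1.112 rxF 0.335 gap 0.273 q
```

Emit:
drive_tool(jaw=[1], slide=[[-0.055,0,0]], rotation=[[0,0,-0.5]])

```text
t: 29.55
tool_pos: [0.6136, -0.0131, 0.1604]
orientation: [-1.57, -0.124, -1.487]
ft_force: [0.4, -5.7, -2.1]
finger_gap: 0.271
```

```bash
python3 log.py -
```

```text
- t29.55 phi -0.124 posang -0.083 R 0.0556 xoff -0.0009 | Ft 5.44 Frad 2.81 Fx -0.10 | Mx -1.007 rxF 0.309 gap 0.271 q
```

Emit:
drive_tool(jaw=[1], slide=[[-0.055,0,0]], rotation=[[0,0,-0.5]])

```text
t: 29.65
tool_pos: [0.6134, -0.0109, 0.1602]
orientation: [-1.57, -0.164, -1.487]
ft_force: [-0.1, -6.4, -2.6]
finger_gap: 0.273
```

```bash
python3 log.py -
```

```text
- t29.65 phi -0.164 posang -0.123 R 0.0556 xoff -0.0009 | Ft 5.91 Frad 3.57 Fx -0.61 | Mx -0.950 rxF 0.336 gap 0.273 q
```

Emit:
drive_tool(jaw=[1], slide=[[-0.055,0,0]], rotation=[[0,0,-0.5]])

```text
t: 29.75
tool_pos: [0.6132, -0.0087, 0.1599]
orientation: [-1.57, -0.204, -1.487]
ft_force: [-0.2, -5.7, -1.5]
finger_gap: 0.272
```

```bash
python3 log.py -
```

```text
- t29.75 phi -0.204 posang -0.163 R 0.0556 xoff -0.0009 | Ft 5.19 Frad 2.65 Fx -0.72 | Mx -0.908 rxF 0.294 gap 0.272 q
```

Emit:
drive_tool(jaw=[1], slide=[[-0.055,0,0]], rotation=[[0,0,-0.5]])

```text
t: 29.85
tool_pos: [0.613, -0.0066, 0.1595]
orientation: [-1.57, -0.244, -1.487]
ft_force: [0.1, -6.9, -1.9]
finger_gap: 0.272
```

```bash
python3 log.py -
```

```text
- t29.85 phi -0.244 posang -0.202 R 0.0556 xoff -0.0009 | Ft 6.22 Frad 3.48 Fx -0.45 | Mx -0.862 rxF 0.354 gap 0.272 q
```

Emit:
drive_tool(jaw=[1], slide=[[-0.055,0,0]], rotation=[[0,0,-0.5]])

```text
t: 29.95
tool_pos: [0.6128, -0.0045, 0.159]
orientation: [-1.57, -0.284, -1.487]
ft_force: [-0.5, -6.6, -2.1]
finger_gap: 0.276
```

```bash
python3 log.py -; python3 fit.py|tail -17; python3 mark.py
cat >> fit.py <<'E'
# near-bottom linear check: last grip only
m=D[:,6]>25.5;v=s.x;r=mod(v,D[m])
for w in(1,-1):
    q=D[m,0]==w;print(w,"mean th %.3f T %.3f n %d sd %.3f"%(D[m][q,1].mean(),r[q].mean(),q.sum(),r[q].std()))
E
python3 fit.py|tail -2
```

```text
- t29.95 phi -0.284 posang -0.241 R 0.0556 xoff -0.0009 | Ft 5.66 Frad 3.82 Fx -1.07 | Mx -0.802 rxF 0.323 gap 0.276 q 
-1 th 2.433 T 0.696 model 0.583
1 th 2.535 T -0.435 model -0.541
1 th 2.574 T -0.474 model -0.557
1 th 2.614 T -0.220 model -0.574
1 th 2.653 T -0.670 model -0.591
1 th 2.692 T -0.597 model -0.607
1 th 2.733 T -0.713 model -0.624
1 th 2.773 T -0.684 model -0.641
-1 th 2.681 T 0.468 model 0.478
-1 th 2.642 T 0.390 model 0.494
-1 th 2.602 T 0.530 model 0.511
-1 th 2.562 T 0.328 model 0.528
-1 th 2.523 T 0.613 model 0.545
-1 th 2.484 T 0.475 model 0.561
L,k,b,A,thb [ 0.218  1.159 -0.046  0.425  2.534] sd [0.003 0.056 0.018 0.02  0.05 ] cost 84.03
L,k,b,A,thb [ 0.218  1.159 -0.046  0.425  2.534] sd [0.003 0.056 0.018 0.02  0.05 ] cost 84.03
L,k,b,A,thb [ 0.218  1.159 -0.046  0.425  2.534] sd [0.003 0.056 0.018 0.02  0.05 ] cost 84.03
mark 82 [ 0.0538 -0.016 ] -16.5
1 mean th 2.669 T -0.566 n 12 sd 0.166
-1 mean th 2.582 T 0.511 n 11 sd 0.114
```

Emit:
drive_tool(jaw=[1,1,1,1,1], slide=[[0.055,0,0],[0.055,0,0],[0.055,0,0],[0.028,0,0],[0,0,0]], rotation=[[0,0,0.5],[0,0,0.5],[0,0,0.5],[0,0,0.25],[0,0,0]])

```text
t: 30.5
tool_pos: [0.6132, -0.009, 0.1599]
orientation: [-1.571, -0.138, -1.485]
ft_force: [0.0, 3.3, -3.0]
finger_gap: 0.273
```

Emit:
drive_tool(jaw=[1,1,1,1], slide=[[0,0,0],[0,0,0],[0,0,0],[0,0,0]], rotation=[[0,0,0],[0,0,0],[0,0,0],[0,0,0]])

```text
t: 30.9
tool_pos: [0.6132, -0.0091, 0.1599]
orientation: [-1.571, -0.14, -1.485]
ft_force: [0.5, 4.9, -8.1]
finger_gap: 0.271
```

```bash
python3 log.py still; python3 mark.py; python3 mark.py;python3 - <<'E'
from h import *
import cv2
a=eyes.grab_frame("scene")[165:345,210:450]
cv2.imwrite("pics/f.png",cv2.resize(a,(800,600),interpolation=cv2.INTER_CUBIC))
E
```

```text
still t30.90 phi -0.140 posang -0.156 R 0.0555 xoff -0.0010 | Ft -5.93 Frad 7.38 Fx 0.88 | Mx 1.733 rxF -0.336 gap 0.271 q 
mark 63 [ 0.0569 -0.0117] -11.6
mark 63 [ 0.0569 -0.0117] -11.6
```

View pics/f.png

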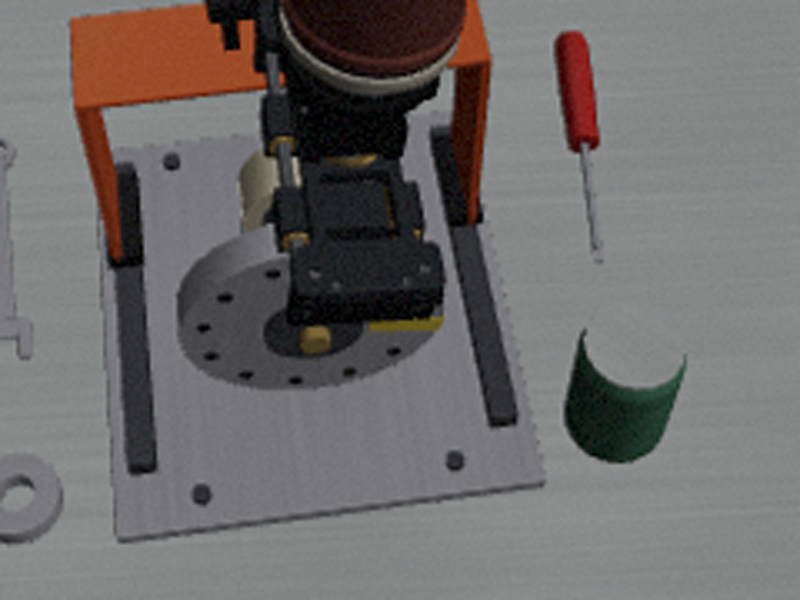

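The last picture shows the guard back, the can, driver and collar where they were, and the stripe at about (405,323), just below level on the right. θ is 2.57, against estimates of 2.53 to 2.56, so I'm handing in.

```bash
python3 -c "
from workcell import arm
print(arm.sign_off())"
```

```text
the job is handed in; nothing more can be done
None
```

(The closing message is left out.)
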